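# Pack and weigh the snow globe figure case

## Robot

A 6-joint arm with a two-finger parallel gripper is mounted at the origin on the work surface. World frame = base frame: x ahead of the robot, y to its left, z up, the work surface at z = 0. Lengths are in m, angles in rad, forces in N, time in s.
With the tool pointing down it reaches from about 0.4 to 0.925 m from the base axis. Payload 3.4 kg.
Tool frame: the origin (TCP) lies between the finger pads; the fingertips stand tip_extent ahead of it and the grasp point (between the pads) is the TCP (tip_extent is the distance from the TCP to the fingertips, in m); x points along the fingers, y is the direction in which the jaws open and shut, and the axes are right-handed (so a half turn about x gives the same grasp; the last joint's range is limited). The gripper opens to 85 mm and grips with 20 to 120 N. Pads are 22 mm wide; open, the fingers measure 114 mm over their backs; the gripper's body (76 mm by 85 mm) begins 54 mm behind the grasp point. The pads swing forward as they close: fully open they stand 13 mm farther back than shut.
Start: joints at [1.113, 0.307, 1.506, -0, 1.328, -0.073], TCP at [0.215, 0.533, 0.25] pointing down, gripper open.
Joint ranges: [-3.12, 3.12], [-1.05, 2.28], [0.14, 2.33], [-1.42, 4.57], [0.1, 2.73], [-2.68, 2.68]. Speed limits (rad/s): [2.57, 2.57, 3.14, 3.14, 3.14, 3.14].

## Interface

Orientations are given as a unit quaternion [x, y, z, w].
In Python, from plant import * gives the robot as it stands.
- The arm moves only by the tool move_arm, never from a script. Its argument "series" is a list of rows, each a list of 3 entries, a list of its own where there are three numbers: the shift along the tool's x, y, z in cm, then the turn, a rotation vector about the tool's x, y, z in degrees, then the closure, from 0 (fully open) to 1 (shut). In form: [[[tx, ty, tz], [rx, ry, rz], fingers], ...]. A call has exactly 10 rows; each row shifts and turns the commanded pose from where the row before left it, along the tool's axes as they then stand; what a row does not reach is not made up. A row lasts 1/8 s, in which the tool goes at most 62.5 mm and 10.7 degrees, less where a joint would pass 70% of its speed; a pose out of reach is approached as far as the arm can. A call is refused whole if a number of a shift passes 6.25 or a number of a turn 10.7, either way. A call with a gripper value outside its range is refused whole. The fingers move at their own pace and stop on an object; "squeeze" is the grip in N (left out, the last holds). Time passes only in rows, so rows that do not move let the fingers close, or fill a call up. It gives the time, the measured TCP pose, the force and the opening at its end, in the units of the state.
- get_state(): the state, without advancing time (a new reading comes with each control period).
- read_camera(name): name is "side" or "top" or "wrist"; returns the picture (420x560x3 uint8, red, green, blue); there is no depth.
- get_calibration(name): a dict with "camera_matrix" (3x3 intrinsics, pixels), "cam_to_world" (4x4, takes a point from camera to world coordinates). Camera axes: x right, y up, looking along -z (the intrinsics and any distortion apply to the point x, -y, -z); pixel columns grow to the right and rows downward; lengths in m; the calibration is good to about 2 mm. A picture is of the moment at which its call begins: read the wrist's pose just before it. get_calibration takes no time and is no camera call; for the wrist camera it gives the pose at the moment of the call.
- finish_job(): hands the job in, once; it reports no verdict.
The state is a dict: "time_s": time; "q": joint angles; "joint_vel": joint speeds; "tau": joint torques, N m; "ee_pos": TCP position; "tool_rot": TCP orientation; "force": force on the tool from outside, world axes, zero at the start; "torque": the same for the moment, N m; "opening": finger opening in m.
Only numpy, scipy, OpenCV 4.12 (cv2) and the standard library are available. Lean on these libraries where they do the work, as an engineer would, in place of code of your own. Each camera call takes 0.05 s, during which the arm holds its last target.

## Task

Pack the sample case on the beam scale: press the gingerbread house, the carousel horse and every polar bear that is there fully home in the cutouts of their shape. Then weigh the packed case: slide the poise along the beam until the beam hangs free and still with its pointer centred on the index. Leave the walnut globe base and the jar where they stand.

Things in the scene. Friction and masses are not known exactly. Their poses are not given: they have to be found in the camera images.
- house: ceramic gingerbread house, 220 g, 72 mm tall. White foot 60 x 44 mm (x, y), 18 high, with a doorstep 8 long, 20 wide on its +x end; brown walls 48 (x) by 34 (y) up to z = 48 mm, gabled roof above, ridge along x. The gable ends (x = -24, +24 mm) are flat and upright: grip there; the roof overhangs the y sides. Origin: centre of the foot's main rectangle, underside; z up, as at the start.
- horse: brass carousel horse, 280 g. Foot: bar 70 x 24 mm (x, y) crossed by a middle piece 28 x 36, 18 high. Above it the horse, 20 mm thick in y and 46 long in x up to z = 54 mm (grip it across y), head to 70 mm at the +x end, pole on its axis to 74 mm. Origin: centre of the foot's main rectangle, underside; z up, as at the start.
- bear1: white resin polar bear, 120 g, 50 mm tall; two or three like bears are present. Foot: 50 x 34 mm (x, y), 18 high, with a head tongue 20 long, 20 wide on its +x end (under the bear's head); body above 34 mm thick in y (grip it across y), 46 long, head to 48 mm at the +x end. Origin: centre of the foot's main rectangle, underside; z up, as at the start.
- bear2: white resin polar bear, 120 g, 50 mm tall; two or three like bears are present. Foot: 50 x 34 mm (x, y), 18 high, with a head tongue 20 long, 20 wide on its +x end (under the bear's head); body above 34 mm thick in y (grip it across y), 46 long, head to 48 mm at the +x end. Origin: centre of the foot's main rectangle, underside; z up, as at the start.
- bear3: white resin polar bear, 120 g, 50 mm tall; two or three like bears are present. Foot: 50 x 34 mm (x, y), 18 high, with a head tongue 20 long, 20 wide on its +x end (under the bear's head); body above 34 mm thick in y (grip it across y), 46 long, head to 48 mm at the +x end. Origin: centre of the foot's main rectangle, underside; z up, as at the start.
- cut_house (a point): cutout for the house in the grey case insert, at the case's +y end: 60 x 44 mm with the doorstep's notch towards +x; 18 mm deep, 1.5 mm clearance all round. Site: centre of its floor, where the figure's origin belongs, axes as the seated figure's
- cut_horse (a point): cutout for the horse, at the case's -y end: a 70 x 24 mm slot crossed by 28 x 36 mm; either way round; 18 mm deep, 1.5 mm clearance all round. Site: centre of its floor, where the figure's origin belongs, axes as the seated figure's
- cut_bear1 (a point): one of three like cutouts for bears, 70 mm apart in the middle of the case (any bear, any cutout): 50 x 34 mm with a narrow head notch towards +x; 18 mm deep, 1.5 mm clearance all round. Site: centre of its floor, where the figure's origin belongs, axes as the seated figure's
- cut_bear2 (a point): one of three like cutouts for bears, 70 mm apart in the middle of the case (any bear, any cutout): 50 x 34 mm with a narrow head notch towards +x; 18 mm deep, 1.5 mm clearance all round. Site: centre of its floor, where the figure's origin belongs, axes as the seated figure's
- cut_bear3 (a point): one of three like cutouts for bears, 70 mm apart in the middle of the case (any bear, any cutout): 50 x 34 mm with a narrow head notch towards +x; 18 mm deep, 1.5 mm clearance all round. Site: centre of its floor, where the figure's origin belongs, axes as the seated figure's
- scale: grey beam scale, fixed, base 26 mm high; origin under the case's centre line. The wooden case (118 x 358 mm, rim 70, insert top 68 mm above the shelf) rocks on a pivot line along y at x = 50, z = 70 mm; while being packed it rests level on its stop. A sprung felt lip on each cutout's +y side (the house's: -x side) takes 4 to 10 N of downward push to pass; its own weight leaves a figure standing proud
- beam (a joint): tilt of the case and its beam together, rad: 0 = case level, beam tip up (load too heavy for the poise); 0.05 = balanced, beam level, pointer at the index; 0.1 = tip down. It rests at the stops 0 or 0.1 when far out of balance, settles in about 1.5 s; near balance 1 mm of poise changes it by about 0.006
- poise (a joint): position of the sliding brass poise along the notched beam, m: 0 at the case end, 0.15 at the tip end, growing towards the scale's +x; the notches (every 10 mm) are only marks, the poise stays wherever it is left (1 N to slide). A heavier load needs a larger value; a packed case balances somewhere between 0.05 and 0.15
- poise_tab (a point): upright brass tab on top of the poise, to be pinched from above: 12 mm thick along the beam, 26 mm across it, standing 41 mm above the poise's 40 mm block; the point is 22 mm above the block's top and 19 mm below the tab's top, x along the beam
- beam_tip (a point): pointer end of the beam, at the scale's x = 274, y = -100 mm; 11 mm above or below the index at the stops
- index (a point): tip of the fixed index on its post beside the beam's pointer; the pointer is centred when it stands at this height
- globe_base: bystander: turned walnut globe base, 104 mm across, 36 mm high, origin under its centre
- snow_jar: bystander: glass jar of snow flakes, 60 mm across, 85 mm high, origin under its centre
Things that resemble listed ones, but are neither listed nor needed, are in the scene too. What is shaped like the horse but green, pink or turquoise is not meant.

How it is judged:
On the way, in this order (a step that is already met when the one before it is completed fails the run):
1. the house, the horse and every bear present are fully home in cutouts of their shape (horizontal distance between house and cut_house below 0.005 m and z of house in the frame of cut_house between -0.003 and 0.003 m and angle between the z axis of house and the z axis of cut_house, either way round below 0.06 rad and angle between the x axis of house and the x axis of cut_house, either way round below 0.08 rad and horizontal distance between horse and cut_horse below 0.005 m and z of horse in the frame of cut_horse between -0.003 and 0.003 m and angle between the z axis of horse and the z axis of cut_horse, either way round below 0.06 rad and angle between the x axis of horse and the x axis of cut_horse, either way round below 0.08 rad and ((horizontal distance between bear1 and cut_bear1 below 0.005 m and z of bear1 in the frame of cut_bear1 between -0.003 and 0.003 m and angle between the z axis of bear1 and the z axis of cut_bear1, either way round below 0.06 rad and angle between the x axis of bear1 and the x axis of cut_bear1, either way round below 0.08 rad) or (horizontal distance between bear1 and cut_bear2 below 0.005 m and z of bear1 in the frame of cut_bear2 between -0.003 and 0.003 m and angle between the z axis of bear1 and the z axis of cut_bear2, either way round below 0.06 rad and angle between the x axis of bear1 and the x axis of cut_bear2, either way round below 0.08 rad) or (horizontal distance between bear1 and cut_bear3 below 0.005 m and z of bear1 in the frame of cut_bear3 between -0.003 and 0.003 m and angle between the z axis of bear1 and the z axis of cut_bear3, either way round below 0.06 rad and angle between the x axis of bear1 and the x axis of cut_bear3, either way round below 0.08 rad)) and ((horizontal distance between bear2 and cut_bear1 below 0.005 m and z of bear2 in the frame of cut_bear1 between -0.003 and 0.003 m and angle between the z axis of bear2 and the z axis of cut_bear1, either way round below 0.06 rad and angle between the x axis of bear2 and the x axis of cut_bear1, either way round below 0.08 rad) or (horizontal distance between bear2 and cut_bear2 below 0.005 m and z of bear2 in the frame of cut_bear2 between -0.003 and 0.003 m and angle between the z axis of bear2 and the z axis of cut_bear2, either way round below 0.06 rad and angle between the x axis of bear2 and the x axis of cut_bear2, either way round below 0.08 rad) or (horizontal distance between bear2 and cut_bear3 below 0.005 m and z of bear2 in the frame of cut_bear3 between -0.003 and 0.003 m and angle between the z axis of bear2 and the z axis of cut_bear3, either way round below 0.06 rad and angle between the x axis of bear2 and the x axis of cut_bear3, either way round below 0.08 rad)) and ((horizontal distance between bear3 and cut_bear1 below 0.005 m and z of bear3 in the frame of cut_bear1 between -0.003 and 0.003 m and angle between the z axis of bear3 and the z axis of cut_bear1, either way round below 0.06 rad and angle between the x axis of bear3 and the x axis of cut_bear1, either way round below 0.08 rad) or (horizontal distance between bear3 and cut_bear2 below 0.005 m and z of bear3 in the frame of cut_bear2 between -0.003 and 0.003 m and angle between the z axis of bear3 and the z axis of cut_bear2, either way round below 0.06 rad and angle between the x axis of bear3 and the x axis of cut_bear2, either way round below 0.08 rad) or (horizontal distance between bear3 and cut_bear3 below 0.005 m and z of bear3 in the frame of cut_bear3 between -0.003 and 0.003 m and angle between the z axis of bear3 and the z axis of cut_bear3, either way round below 0.06 rad and angle between the x axis of bear3 and the x axis of cut_bear3, either way round below 0.08 rad))), for 0.2 s.
2. then the beam hangs balanced and still, with the fingers off the scale (value of joint beam between 0.034 and 0.066 rad and velocity of joint beam between -0.02 and 0.02 rad/s and contact force between the fingers and poise below 0.05 N and contact force between the fingers and scale below 0.05 N), for 0.5 s.
At the end, for the whole second after the job is handed in: house, horse and every bear present stand in cutouts of their shape, within 5 mm sideways, 3 mm of the floor, square to it within 0.06 rad and aligned within 0.08 rad; the beam rests balanced, its joint between 0.034 and 0.066 (pointer within 3.5 mm of the index) (all of step 1 and value of joint beam between 0.034 and 0.066 rad and velocity of joint beam between -0.02 and 0.02 rad/s); the robot touches nothing.
It fails at once if the walnut globe base or the snow jar is displaced by over 25 mm (distance of any of globe_base, snow_jar from where it was at the start of the episode above 0.025 m).
Of bear1, bear2, bear3 only 2 to 3 are there at a start; the rules pass over those that are not, and their reading is None.
At some moment in a run one of bear1, bear2, bear3, house, horse may be knocked a few centimetres aside while the robot is not near it.
It also fails if it takes over 210 s, if anything falls off the work surface, if the arm or the gripper's body presses on something with over 40 N, if the wrist force passes 120 N, or if a joint passes its speed limit or range.

## Working session

There is one attempt and no reset: what is moved stays moved. The work goes in short steps, Python scripts to look and compute and a tool call to move; the robot and the scene stay as the last step left them, time stands still between calls to the robot, and variables do not carry over. Pictures are saved under pics/ and viewed, and the job is handed in when it is done.

Besides the shell and the picture viewer there is one more tool, called after "Request:" as name([rows], argument=value, ...), one row to a line, values as JSON. move_arm: Moves the arm, as the interface text tells. Its arguments: {"type":"object","properties":{"series":{"type":"array"},"squeeze":{"type":"number"}},"required":["series"]}

```bash
ls; mkdir -p pics
python3 - <<'E'
from plant import *
import cv2,numpy as np
np.set_printoptions(precision=4,suppress=True)
s=get_state();print(s)
for n in ["side","top","wrist"]:
    c=get_calibration(n);print(n,c)
    cv2.imwrite(f"pics/{n}0.png",read_camera(n)[:,:,::-1])
E
```

```text
pics
{'time_s': 0.0, 'q': array([ 1.1135,  0.3076,  1.5077, -0.    ,  1.3284, -0.0735]), 'joint_vel': array([ 0.0014, -0.0011,  0.0001,  0.    , -0.0003,  0.0007]), 'tau': array([  0.0021, -45.7547, -25.192 ,  -0.0001,   0.0133,  -0.    ]), 'ee_pos': array([0.215 , 0.5326, 0.2494]), 'tool_rot': array([ 0.1342,  0.6943, -0.1355,  0.6939]), 'force': array([-0.5723,  0.0273,  0.6057]), 'torque': array([ 0.0065,  0.0204, -0.0427]), 'opening': 0.08554569374195196}
side {'camera_matrix': array([[486.2647,   0.    , 282.2174],
       [  0.    , 486.2647, 213.8527],
       [  0.    ,   0.    ,   1.    ]]), 'cam_to_world': array([[ 0.8584,  0.2712, -0.4354, -0.0593],
       [-0.5129,  0.4349, -0.7402, -1.056 ],
       [-0.0114,  0.8587,  0.5124,  0.7712],
       [ 0.    ,  0.    ,  0.    ,  1.    ]])}
top {'camera_matrix': array([[510.4413,   0.    , 282.7891],
       [  0.    , 510.4413, 206.6065],
       [  0.    ,   0.    ,   1.    ]]), 'cam_to_world': array([[ 0.0051,  0.9993, -0.036 ,  0.4694],
       [-0.9998,  0.0045, -0.0168, -0.0935],
       [-0.0166,  0.0361,  0.9992,  1.5351],
       [ 0.    ,  0.    ,  0.    ,  1.    ]])}
wrist {'camera_matrix': array([[317.69  ,   0.    , 276.095 ],
       [  0.    , 317.69  , 209.2729],
       [  0.    ,   0.    ,   1.    ]]), 'cam_to_world': array([[ 0.3749, -0.8809, -0.2889,  0.1405],
       [ 0.9271,  0.3555,  0.119 ,  0.5632],
       [-0.0021, -0.3125,  0.9499,  0.3729],
       [ 0.    ,  0.    ,  0.    ,  1.    ]])}
```

View pics/top0.png

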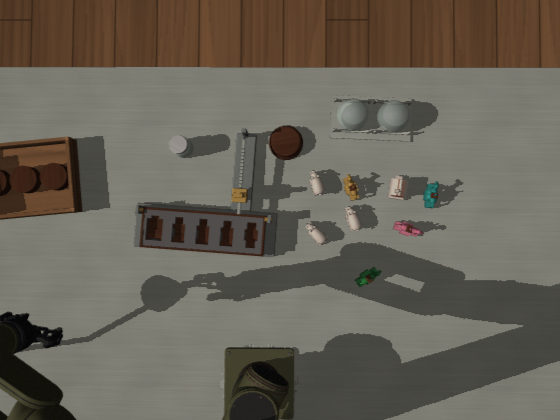

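View pics/side0.png

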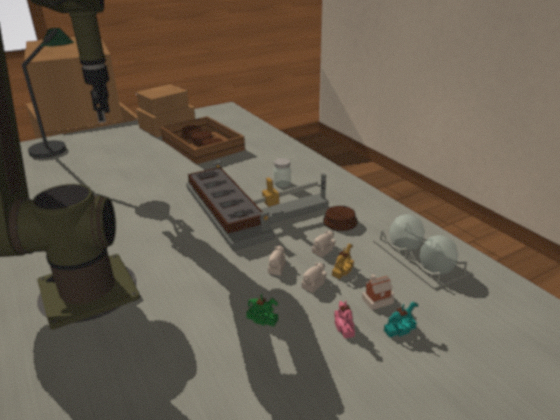

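View pics/wrist0.png

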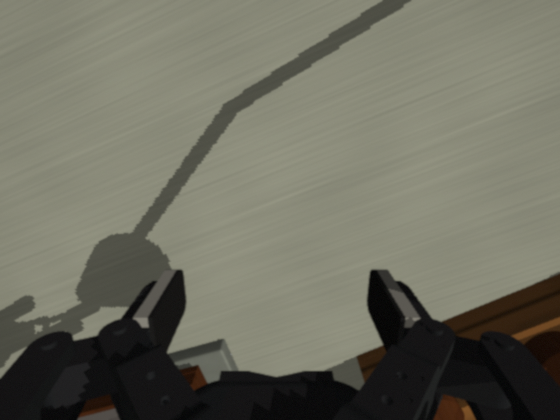

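```bash
cat > h.py <<'E'
from plant import *
import cv2,numpy as np
from scipy.spatial.transform import Rotation as R
np.set_printoptions(precision=4,suppress=True)
def cast(c,uv,z):
    K=np.array(c["camera_matrix"]);T=np.array(c["cam_to_world"])
    uv=np.atleast_2d(uv).astype(float)
    d=np.c_[(uv[:,0]-K[0,2])/K[0,0],-(uv[:,1]-K[1,2])/K[1,1],-np.ones(len(uv))]
    d=d@T[:3,:3].T
    t=(z-T[2,3])/d[:,2]
    return T[:3,3]+d*t[:,None]
def proj(c,P):
    K=np.array(c["camera_matrix"]);T=np.array(c["cam_to_world"])
    p=(np.atleast_2d(P)-T[:3,3])@T[:3,:3]
    return np.c_[K[0,0]*p[:,0]/-p[:,2]+K[0,2],K[1,1]*p[:,1]/p[:,2]+K[1,2]]
E
python3 - <<'E'
from h import *
im=cv2.imread("pics/top0.png")
cv2.imwrite("pics/top0a.png",cv2.resize(im[120:295,130:290],None,fx=3.4,fy=3.4,interpolation=cv2.INTER_CUBIC))
cv2.imwrite("pics/top0b.png",cv2.resize(im[150:290,290:450],None,fx=4,fy=4,interpolation=cv2.INTER_CUBIC))
c=get_calibration("top")
for n,p,z in [("case corners",[138,208],.07),("",[270,213],.07),("",[268,254],.07),("",[137,246],.07),("poise",[239,195],.1),("tip",[244,133],.1),("globe",[286,142],.036),("jar",[180,146],.08),
 ("bearA",[316,183],.03),("bearB",[353,219],.03),("bearC",[316,233],.03),("horse",[351,187],.03),("house",[397,187],.04)]:
    print(n,cast(c,p,z)[0])
E
```

```text
case corners [0.5163 0.349  0.07  ]
 [ 0.5036 -0.0322  0.07  ]
 [ 0.3862 -0.0272  0.07  ]
 [0.4068 0.3502 0.07  ]
poise [0.5533 0.0543 0.1   ]
tip [0.7292 0.0415 0.1   ]
globe [ 0.7143 -0.0768  0.036 ]
jar [0.6948 0.2274 0.08  ]
bearA [ 0.5938 -0.1659  0.03  ]
bearB [ 0.4881 -0.275   0.03  ]
bearC [ 0.4464 -0.1663  0.03  ]
horse [ 0.5824 -0.2691  0.03  ]
house [ 0.5822 -0.4021  0.04  ]
```

View pics/top0a.png

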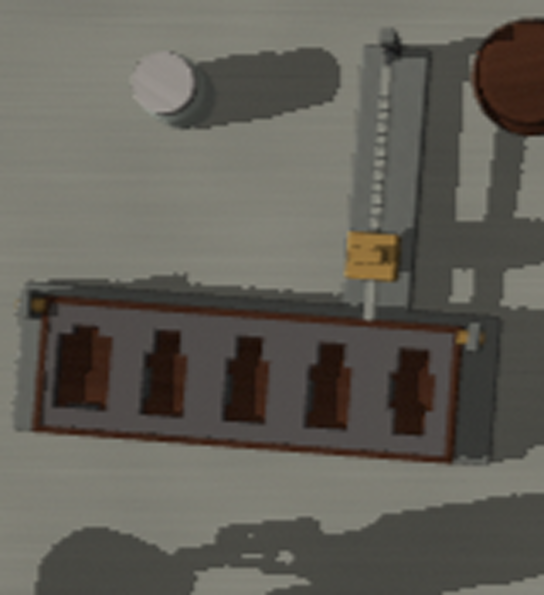

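View pics/top0b.png

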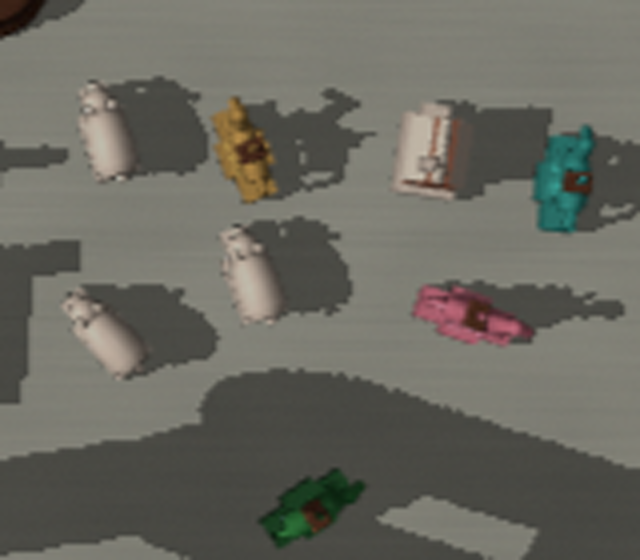

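```bash
cat >> h.py <<'E'
def toolR(): return R.from_quat(get_state()["tool_rot"])
def downR(jaw):  # tool x down, y at angle jaw
    x=np.array([0,0,-1.]);y=np.array([np.cos(jaw),np.sin(jaw),0]);z=np.cross(x,y)
    return R.from_matrix(np.c_[x,y,z])
def plan(p,jaw_deg=None):
    s=get_state();T=R.from_quat(s["tool_rot"])
    y=T.as_matrix()[:,1];cur=np.degrees(np.arctan2(y[1],y[0]))
    d=T.inv().apply(np.array(p)-s["ee_pos"])*100
    print("pos",s["ee_pos"],"jawdeg %.1f"%cur,"f",s["force"],"open %.4f"%s["opening"],"t %.2f"%s["time_s"],"q6 %.2f"%s["q"][5])
    print("shift(cm, before turn)",d)
    if jaw_deg is not None:
        t=(jaw_deg-cur+90)%180-90
        rv=np.degrees((T.inv()*downR(np.radians(cur+t))).as_rotvec())
        print("turn",rv,"target",cur+t)
        d2=downR(np.radians(cur+t)).inv().apply(np.array(p)-s["ee_pos"])*100
        print("shift after turn",d2)
def snap(n,name,crop=None,f=1):
    c=get_calibration(n);im=read_camera(n)[:,:,::-1].copy()
    cv2.imwrite(f"pics/{name}.png",im);np.savez(f"pics/{name}.npz",**c);return c,im
def load(name):
    return dict(np.load(f"pics/{name}.npz")),cv2.imread(f"pics/{name}.png")
E
python3 - <<'E'
from h import *
print(toolR().as_matrix())
plan([.45,.16,.35],0)
c=get_calibration("wrist");s=get_state();T=toolR()
print("cam pos in tool",T.inv().apply(c["cam_to_world"][:3,3]-s["ee_pos"]))
print(T.as_matrix().T@c["cam_to_world"][:3,:3]); print(proj(c,s["ee_pos"]))
E
```

```text
[[-0.0007  0.3745  0.9272]
 [-0.0014  0.9272 -0.3745]
 [-1.     -0.0016 -0.0001]]
pos [0.2151 0.5327 0.2496] jawdeg 68.0 f [ 0.3227 -0.422  -0.6658] open 0.0856 t 0.15 q6 -0.07
shift(cm, before turn) [-10.004  -25.7775  35.7342]
turn [68.0073  0.0475  0.0833] target 0.0
shift after turn [-10.0403  23.4875  37.2695]
cam pos in tool [-0.1234  0.0002 -0.0806]
[[ 0.0003  0.3126 -0.9499]
 [ 1.      0.0003  0.0004]
 [ 0.0005 -0.9499 -0.3126]]
[[275.7022 294.0235]]
```

Run:
```python
from h import *
plan([.44,.16,.36],90)
```

```text
pos [0.2151 0.5327 0.2496] jawdeg 68.0 f [ 0.3227 -0.422  -0.6658] open 0.0856 t 0.15 q6 -0.07
shift(cm, before turn) [-11.0033 -26.1535  34.8068]
turn [-21.9927  -0.024    0.0877] target 90.0
shift after turn [-11.0403 -37.2695  22.4875]
```

Request:
move_arm([
  [[-1, 0, 0], [-10.7, 0, 0], 0],
  [[-1, 0, 0], [-10.7, 0, 0], 0],
  [[-1.1, -4.6, 2.8], [-0.6, 0, 0], 0],
  [[-1.1, -4.6, 2.8], [0, 0, 0], 0],
  [[-1.1, -4.6, 2.8], [0, 0, 0], 0],
  [[-1.2, -4.7, 2.8], [0, 0, 0], 0],
  [[-1.2, -4.7, 2.8], [0, 0, 0], 0],
  [[-1.2, -4.7, 2.8], [0, 0, 0], 0],
  [[-1.2, -4.7, 2.8], [0, 0, 0], 0],
  [[-1.2, -4.7, 2.8], [0, 0, 0], 0],
])

```text
time_s: 1.4
ee_pos: [0.4393, 0.1583, 0.3636]
tool_rot: [-0.0, 0.707, 0.0, 0.707]
force: [1.0, 0.2, -0.6]
opening: 0.0854
```

Run:
```python
from h import *
plan([.44,.16,.36],90); print(toolR().as_matrix())
snap("wrist","w1")
```

```text
pos [0.4393 0.1583 0.3636] jawdeg 90.0 f [ 1.035   0.1652 -0.6371] open 0.0854 t 1.40 q6 -1.32
shift(cm, before turn) [0.3562 0.1746 0.0661]
turn [ 0.0095 -0.004  -0.0083] target 90.0
shift after turn [0.3562 0.1747 0.0661]
[[-0.0001 -0.0002  1.    ]
 [ 0.0001  1.      0.0002]
 [-1.      0.0001 -0.0001]]
```

View pics/w1.png

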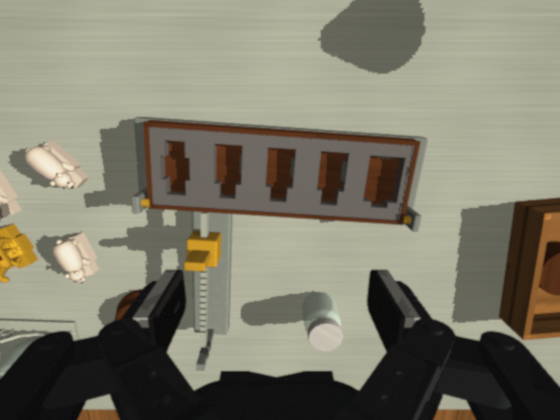

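Run:
```python
from h import *
c,im=load("w1")
b,g,r=[im[:,:,i].astype(float) for i in range(3)]
m=((r>1.35*b)&(r<150)).astype(np.uint8)*255
m[300:]=0;m[:,440:]=0;m[:,:140]=0
g_=im.copy();g_[m>0]=(0,255,0);cv2.imwrite("pics/w1m.png",g_)
cs,h=cv2.findContours(m,cv2.RETR_CCOMP,cv2.CHAIN_APPROX_NONE)
for i,k in enumerate(cs):
    a=cv2.contourArea(k)
    if a<150: continue
    z=.070
    w=cast(c,k[:,0,:]+0.0,z)[:,:2].astype(np.float32)
    rect=cv2.minAreaRect(w);print(i,h[0,i],a,rect, "bbox",cv2.boundingRect(k))
```

```text
20 [21 19 -1 -1] 416.0 ((0.5575418472290039, 0.045415956526994705), (0.04118356481194496, 0.07864470779895782), 64.86952209472656) bbox (183, 231, 39, 41)
21 [22 20 -1 -1] 1277.5 ((0.45573315024375916, 0.2990012466907501), (0.04093661159276962, 0.0659409686923027), 86.18038177490234) bbox (364, 156, 37, 49)
22 [23 21 -1 -1] 993.5 ((0.45078229904174805, 0.2309475541114807), (0.033782754093408585, 0.0677143782377243), 85.99995422363281) bbox (317, 151, 30, 51)
23 [24 22 -1 -1] 1080.0 ((0.4461638331413269, 0.16260197758674622), (0.03547539934515953, 0.06779682636260986), 86.2115707397461) bbox (266, 148, 29, 51)
24 [25 23 -1 -1] 1046.0 ((0.4415225684642792, 0.09499102830886841), (0.03258612006902695, 0.06808628141880035), 86.599853515625) bbox (216, 144, 26, 52)
25 [26 24 -1 -1] 927.0 ((0.4366476535797119, 0.026477903127670288), (0.03210439905524254, 0.06721220910549164), 88.20275115966797) bbox (164, 141, 26, 51)
26 [-1 25 27 -1] 23161.0 ((0.44755956530570984, 0.1632746160030365), (0.37714314460754395, 0.11921892315149307), 86.04560852050781) bbox (140, 120, 280, 105)
27 [-1 -1 -1 26] 19781.5 ((0.4487137198448181, 0.16315048933029175), (0.3445700705051422, 0.10565185546875), 86.03504180908203) bbox (148, 126, 267, 95)
```

View pics/w1m.png

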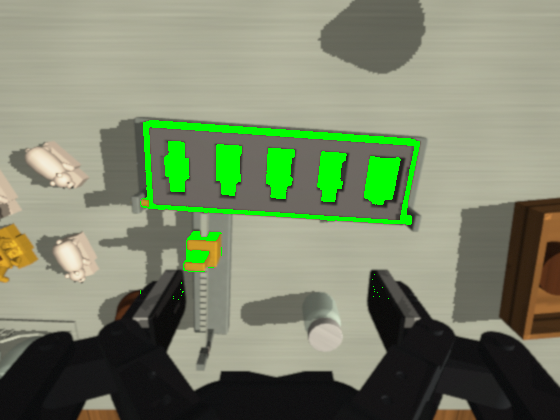

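Request:
move_arm([
  [[2, 0, 0], [0, 0, 0], 0],
  [[2, 0, 0], [0, 0, 0], 0],
  [[2, 0, 0], [0, 0, 0], 0],
  [[2, 0, 0], [0, 0, 0], 0],
  [[2, 0, 0], [0, 0, 0], 0],
  [[2, 0, 0], [0, 0, 0], 0],
  [[0, 0, 0], [0, 0, 0], 0],
  [[0, 0, 0], [0, 0, 0], 0],
  [[0, 0, 0], [0, 0, 0], 0],
  [[0, 0, 0], [0, 0, 0], 0],
])

```text
time_s: 2.7
ee_pos: [0.4393, 0.1601, 0.244]
tool_rot: [0.0, 0.707, 0.0, 0.708]
force: [0.2, -0.9, -1.0]
opening: 0.0853
```

```bash
cat > holes.py <<'E'
from h import *
def holes(name,lo=150,x0=0):
    c,im=load(name)
    b,g,r=[im[:,:,i].astype(float) for i in range(3)]
    m=((r>1.35*b)&(r<150)).astype(np.uint8)*255
    cs,h=cv2.findContours(m,cv2.RETR_CCOMP,cv2.CHAIN_APPROX_NONE)
    out=[]
    for i,k in enumerate(cs):
        a=cv2.contourArea(k)
        x,y,w,hh=cv2.boundingRect(k)
        if a<lo or w>130: continue
        wd=cast(c,k[:,0,:]+0.0,.068)[:,:2].astype(np.float32)
        rect=cv2.minAreaRect(wd);print((x,y,w,hh),a,np.round(rect[0],4),np.round(rect[1],4),round(rect[2],1))
    return c,im,m
E
python3 - <<'E'
from holes import *
print(get_state()["ee_pos"])
snap("wrist","w2");holes("w1");print();holes("w2")
E
```

```text
[0.4393 0.1601 0.244 ]
(432, 409, 45, 11) 392.0 [0.8765 0.4735] [0.0787 0.0235] 90.0
(76, 409, 45, 11) 400.5 [ 0.8765 -0.1574] [0.0784 0.0235] 90.0
(115, 290, 26, 31) 314.0 [ 0.6502 -0.0739] [0.0178 0.0711] 52.6
(183, 231, 39, 41) 416.0 [0.5585 0.0449] [0.0414 0.079 ] 64.9
(499, 198, 61, 142) 6480.0 [0.6024 0.5337] [0.2476 0.0902] 15.5
(364, 156, 37, 49) 1277.5 [0.4562 0.2997] [0.0411 0.0663] 86.2
(317, 151, 30, 51) 993.5 [0.4512 0.2313] [0.0339 0.068 ] 86.0
(266, 148, 29, 51) 1080.0 [0.4466 0.1626] [0.0356 0.0681] 86.2
(216, 144, 26, 52) 1046.0 [0.4419 0.0947] [0.0327 0.0684] 86.6
(164, 141, 26, 51) 927.0 [0.437  0.0258] [0.0323 0.0675] 88.2

(85, 393, 31, 15) 255.0 [ 0.7103 -0.0574] [0.0221 0.0352] 18.2
(174, 272, 27, 58) 251.5 [0.5622 0.0562] [0.0158 0.0796] 66.3
(393, 174, 49, 63) 2110.5 [0.4549 0.2983] [0.0382 0.0639] 86.1
(330, 168, 39, 66) 1693.5 [0.4502 0.2306] [0.0324 0.0662] 86.1
(261, 163, 39, 67) 1908.0 [0.4454 0.1629] [0.0354 0.0662] 86.2
(193, 158, 34, 68) 1802.5 [0.4408 0.0954] [0.0325 0.0663] 85.9
(123, 154, 33, 67) 1543.5 [0.4361 0.0276] [0.0306 0.0662] 86.0
```

View pics/w2.png

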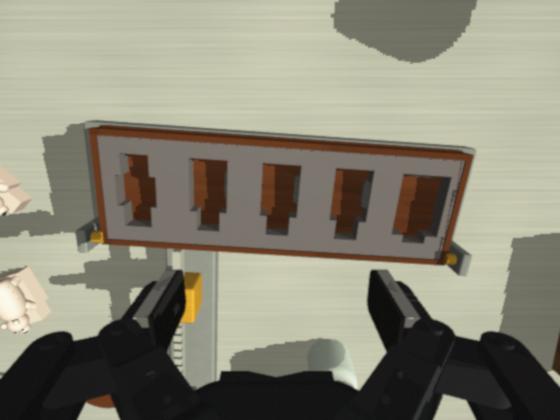

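Run:
```python
from h import *
c,im=load("w2")
cv2.imwrite("pics/w2a.png",cv2.resize(im[140:250,85:285],None,fx=4,fy=4,interpolation=cv2.INTER_CUBIC))
cv2.imwrite("pics/w2b.png",cv2.resize(im[150:260,285:485],None,fx=4,fy=4,interpolation=cv2.INTER_CUBIC))
```

```text
(no output)
```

View pics/w2a.png

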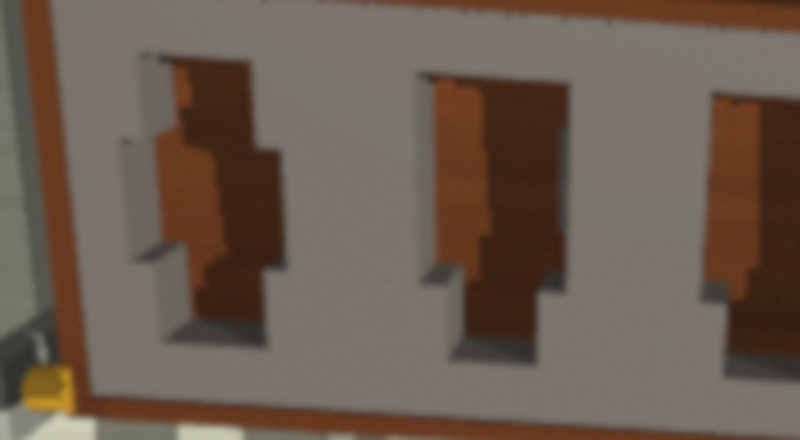

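View pics/w2b.png

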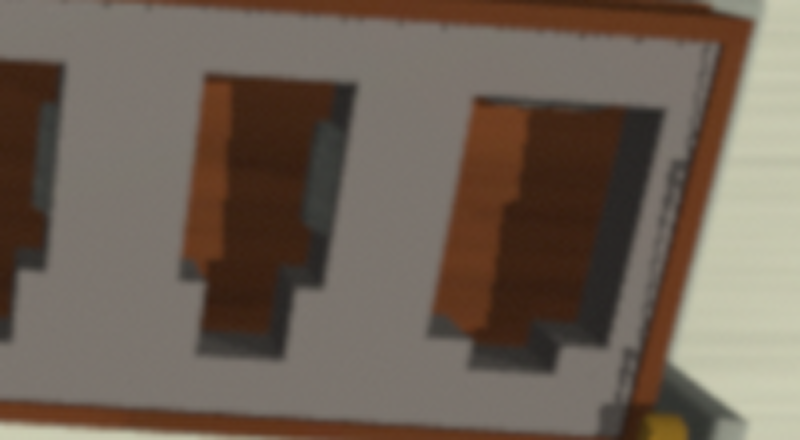

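Run:
```python
from h import *
c,im=load("w2")
def A(p): return (np.array(p)+.5)/4-.5+[85,140]
def B(p): return (np.array(p)+.5)/4-.5+[285,150]
sets={"horse":A([(142,54),(250,61),(267,347),(163,340)]),
"b1":A([(418,74),(570,83),(565,291),(421,282),(449,360),(535,363)]),
"b3":B([(204,74),(356,83),(322,287),(180,278),(196,354),(284,358)]),
"b2":np.r_[A([(712,94)]),B([(65,64),(47,270)]),A([(702,298)])],
"house":B([(474,97),(664,108),(606,347),(428,336),(468,368),(555,372)]),
"insert":np.r_[A([(50,0),(92,398)]),B([(720,42),(628,436)])]}
np.savez("pics/w2pts.npz",**sets)
for k,p in sets.items():
    w=cast(c,p,.068)[:,:2]
    print(k,w[:4].mean(0))
    d=np.diff(np.r_[w,w[:1]],axis=0);print("  edges",np.linalg.norm(d,axis=1)*1000, np.degrees(np.arctan2(d[:,1],d[:,0])))
```

```text
horse [0.4389 0.024 ]
  edges [25.1568 72.1692 26.0532 71.9775] [ 86.2533  -3.8974 -94.1857 175.3893]
b1 [0.4338 0.0944]
  edges [35.762  52.0188 35.7153 21.5083 21.7647 76.9424] [  86.5746   -4.158   -93.811    14.3045   87.8235 -162.3312]
b3 [0.4434 0.2335]
  edges [36.4349 52.0045 35.8864 21.3255 22.6226 77.5177] [  86.5701   -3.925   -93.8652   14.0568   87.1616 -161.3575]
b2 [0.4386 0.1641]
  edges [36.3541 52.0117 36.3574 51.2166] [ 86.2191  -3.5806 -95.0339 176.4285]
house [0.4544 0.3029]
  edges [46.005  62.2858 45.8905 14.3573 22.5277 77.7471] [  86.6393   -3.7831  -93.8122   51.7836   87.1283 -157.4566]
insert [0.4501 0.1636]
  edges [100.3097 359.7694 103.3583 360.1343] [  -3.9873  103.0024   -2.696  -109.8633]
```

Request:
move_arm([
  [[-1.2, -4.1, 0.8], [0, 0, 0], 0],
  [[-1.2, -4.1, 0.8], [0, 0, 0], 0],
  [[-1.2, -4.1, 0.8], [0, 0, 0], 0],
  [[-1.2, -4.1, 0.8], [0, 0, 0], 0],
  [[-1.2, -4.1, 0.8], [0, 0, 0], 0],
  [[-1.2, -4.1, 0.8], [0, 0, 0], 0],
  [[-1.2, -4.1, 0.8], [0, 0, 0], 0],
  [[-1.2, -4.1, 0.8], [0, 0, 0], 0],
  [[-1.2, -4.1, 0.8], [0, 0, 0], 0],
  [[-1.2, -4.1, 0.8], [0, 0, 0], 0],
])

```text
time_s: 4.0
ee_pos: [0.5191, -0.2515, 0.364]
tool_rot: [-0.0, 0.707, -0.0, 0.707]
force: [1.2, 0.5, -0.5]
opening: 0.0854
```

Run:
```python
from h import *
print(get_state()["ee_pos"],get_state()["joint_vel"])
snap("wrist","w3")
```

```text
[ 0.5191 -0.2515  0.364 ] [-0.4535  0.2527 -0.5739  0.0037  0.3167 -0.4534]
```

View pics/w3.png

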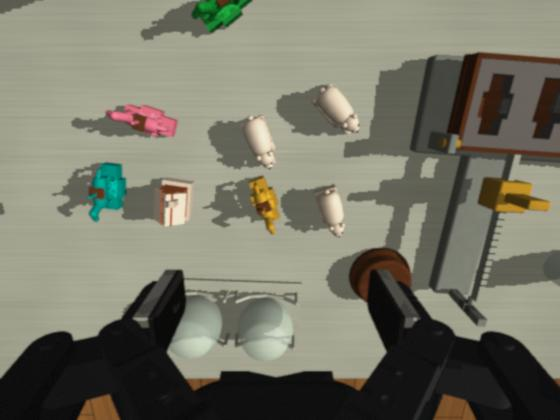

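Run:
```python
from h import *
read_camera("top");read_camera("top")
s=get_state();print(s["ee_pos"],s["joint_vel"])
c,im=snap("wrist","w3")
cv2.imwrite("pics/w3a.png",cv2.resize(im[70:250,140:370],None,fx=3.4,fy=3.3,interpolation=cv2.INTER_CUBIC))
```

```text
[ 0.5195 -0.2522  0.3637] [ 0.0316 -0.0169  0.0534  0.0201  0.0124  0.0094]
```

View pics/w3a.png

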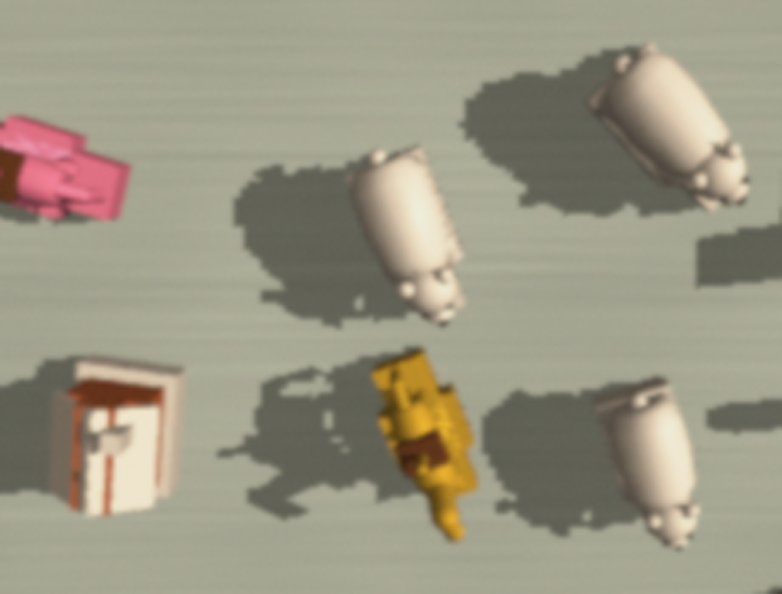

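```bash
cat > objs.py <<'E'
from h import *
def objs(name,z=.03,lo=200):
    c,im=load(name)
    hsv=cv2.cvtColor(im,cv2.COLOR_BGR2HSV);H,S,V=[hsv[:,:,i].astype(int) for i in range(3)]
    b,g,r=[im[:,:,i].astype(int) for i in range(3)]
    white=((r-b>12)&(r-g>4)&(V>95)&(S<90))
    gold=((H>15)&(H<30)&(S>130)&(V>60))
    out={}
    for nm,m in (("white",white),("gold",gold)):
        m=m.astype(np.uint8)*255
        m=cv2.morphologyEx(m,cv2.MORPH_OPEN,np.ones((3,3)));m=cv2.morphologyEx(m,cv2.MORPH_CLOSE,np.ones((5,5)))
        cs,_=cv2.findContours(m,cv2.RETR_EXTERNAL,cv2.CHAIN_APPROX_NONE)
        for k in cs:
            a=cv2.contourArea(k)
            if a<lo: continue
            q=np.zeros(m.shape,np.uint8);cv2.drawContours(q,[k],-1,255,-1)
            yx=np.argwhere(q>0)[:,::-1]
            w=cast(c,yx,z)[:,:2];mu=w.mean(0);e,v=np.linalg.eigh(np.cov((w-mu).T));ax=v[:,1]
            if ax[0]<0: ax=-ax
            print(nm,cv2.boundingRect(k),int(a),"cen",mu,"yaw %.1f"%np.degrees(np.arctan2(ax[1],ax[0])),"sd",np.sqrt(e)[::-1]*1000)
E
python3 - <<'E'
from objs import *
objs("w3")
E
```

```text
white (316, 186, 30, 50) 829 cen [ 0.5897 -0.1662] yaw 17.4 sd [21.391   8.3971]
white (154, 178, 41, 49) 1352 cen [ 0.58   -0.4054] yaw -29.8 sd [21.0286 15.4952]
white (242, 114, 35, 54) 1068 cen [ 0.4858 -0.2736] yaw 20.0 sd [19.9971  9.1095]
white (313, 83, 47, 51) 1044 cen [ 0.443  -0.1654] yaw 42.5 sd [20.6038  8.1178]
gold (490, 177, 61, 34) 1243 cen [0.5703 0.1063] yaw 71.8 sd [23.0459 12.3302]
gold (250, 177, 30, 56) 782 cen [ 0.5766 -0.2681] yaw 18.3 sd [22.3917  8.4933]
```

Run:
```python
from h import *
plan([.588,-.166,.19],107.4)
```

```text
pos [ 0.5189 -0.2506  0.3632] jawdeg 89.9 f [0.2309 1.0297 0.5537] open 0.0852 t 4.20 q6 -2.09
shift(cm, before turn) [17.326   8.457   6.8984]
turn [-17.4808   0.0001  -0.0363] target 107.4
shift after turn [17.3214  6.0051  9.1218]
```

Request:
move_arm([
  [[2, 0, 0], [-9, 0, 0], 0],
  [[2, 0, 0], [-8.5, 0, 0], 0],
  [[2, 1, 1.5], [0, 0, 0], 0],
  [[2, 1, 1.5], [0, 0, 0], 0],
  [[2, 1, 1.5], [0, 0, 0], 0],
  [[2, 1, 1.5], [0, 0, 0], 0],
  [[2, 1, 1.5], [0, 0, 0], 0],
  [[2, 1, 1.6], [0, 0, 0], 0],
  [[1.3, 0, 0], [0, 0, 0], 0],
  [[0, 0, 0], [0, 0, 0], 0],
])

```text
time_s: 5.45
ee_pos: [0.5866, -0.165, 0.189]
tool_rot: [-0.108, 0.7, 0.108, 0.698]
force: [-0.9, -0.1, 0.6]
opening: 0.0853
```

Run:
```python
from objs import *
plan([.588,-.166,.19],107.4)
c,im=snap("wrist","w4");objs("w4")
```

```text
pos [ 0.5866 -0.165   0.189 ] jawdeg 107.6 f [-0.8595 -0.0939  0.6259] open 0.0853 t 5.45 q6 -2.22
shift(cm, before turn) [-0.1027 -0.1378  0.1047]
turn [ 0.1542 -0.1597 -0.0867] target 107.4
shift after turn [-0.1022 -0.1377  0.1053]
white (253, 163, 38, 82) 2466 cen [ 0.5895 -0.1679] yaw 17.4 sd [20.8095  9.0837]
white (509, 67, 51, 107) 2148 cen [0.4618 0.0349] yaw 25.6 sd [21.6331 10.1449]
white (0, 61, 63, 88) 2816 cen [ 0.5741 -0.3893] yaw -17.8 sd [19.5522 14.0615]
white (290, 0, 66, 86) 3275 cen [ 0.4476 -0.1648] yaw 48.9 sd [17.5506  9.5638]
white (154, 0, 59, 96) 4290 cen [ 0.4874 -0.2723] yaw 23.7 sd [18.983  11.0322]
gold (496, 218, 64, 69) 2814 cen [0.563  0.0911] yaw 65.0 sd [20.8315 12.3052]
gold (144, 114, 51, 95) 2927 cen [ 0.5792 -0.2662] yaw 9.7 sd [21.3965 10.8853]
```

View pics/w4.png

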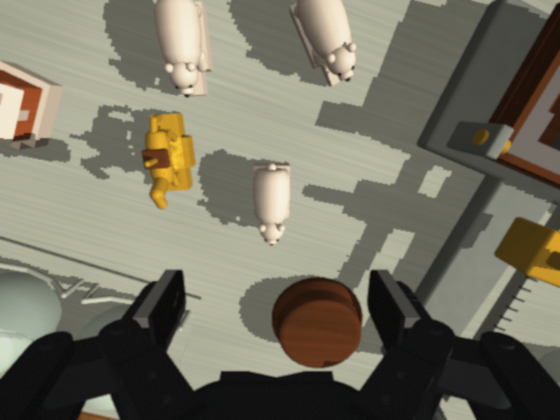

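Run:
```python
from h import *
c,im=load("w4")
cv2.imwrite("pics/w4a.png",cv2.resize(im[150:260,230:315],None,fx=6,fy=5.4,interpolation=cv2.INTER_CUBIC))
r=cast(c,[[254,166],[290,165]],.018);print(r,np.linalg.norm(r[0]-r[1]))
```

```text
[[ 0.5673 -0.1921  0.018 ]
 [ 0.5563 -0.1604  0.018 ]] 0.033616881951090305
```

View pics/w4a.png

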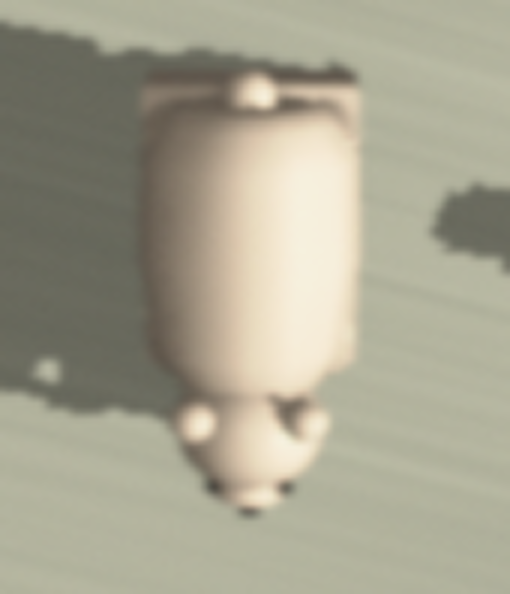

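Run:
```python
import plant
print([x for x in dir(plant) if not x.startswith('_')])
print(getattr(plant,'tip_extent',None), plant.get_state().keys())
from h import *
plan([.5853,-.1688,.035],108)
```

```text
['Unreachable', 'finish_job', 'get_calibration', 'get_state', 'read_camera', 'tip_extent']
0.019 dict_keys(['time_s', 'q', 'joint_vel', 'tau', 'ee_pos', 'tool_rot', 'force', 'torque', 'opening'])
pos [ 0.5872 -0.1655  0.1899] jawdeg 107.5 f [0.5075 0.3701 0.2647] open 0.0854 t 5.50 q6 -2.22
shift(cm, before turn) [15.4949 -0.2618 -0.2571]
turn [-0.4833 -0.0685 -0.0248] target 108.0
shift after turn [15.4947 -0.2529 -0.2777]
```

Request:
move_arm([
  [[3, -0.25, -0.28], [-0.5, 0, 0], 0.2],
  [[3, 0, 0], [0, 0, 0], 0.2],
  [[3, 0, 0], [0, 0, 0], 0.2],
  [[3, 0, 0], [0, 0, 0], 0.2],
  [[2, 0, 0], [0, 0, 0], 0.2],
  [[1, 0, 0], [0, 0, 0], 0.2],
  [[0, 0, 0], [0, 0, 0], 1],
  [[0, 0, 0], [0, 0, 0], 1],
  [[0, 0, 0], [0, 0, 0], 1],
  [[0, 0, 0], [0, 0, 0], 1],
], squeeze=40)

```text
time_s: 6.75
ee_pos: [0.5867, -0.1691, 0.0416]
tool_rot: [-0.111, 0.698, 0.11, 0.699]
force: [-0.6, -1.4, 5.3]
opening: 0.0335
```

Run:
```python
from h import *
plan([.5853,-.1688,.035],108)
snap("wrist","w5")
```

```text
pos [ 0.5867 -0.1691  0.0416] jawdeg 108.0 f [-0.6334 -1.4104  5.3035] open 0.0335 t 6.75 q6 -2.23
shift(cm, before turn) [ 0.6558  0.0781 -0.126 ]
turn [0.0196 0.108  0.1024] target 108.0
shift after turn [ 0.6561  0.0769 -0.1248]
```

View pics/w5.png

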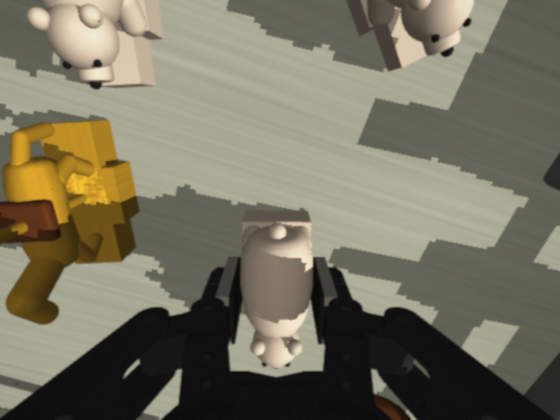

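```bash
cat >> h.py <<'E'
def rel(c,uv,z,s=None):
    "points in tool-down horizontal frame rel to TCP: (along tool z, along tool y) mm"
    s=s or get_state();T=R.from_quat(s["tool_rot"]).as_matrix()
    w=cast(c,uv,z)-s["ee_pos"];return np.c_[w[:,:2]@T[:2,2],w[:,:2]@T[:2,1]]*1000
E
python3 - <<'E'
from h import *
c,im=load("w5")
print(cast(c,[[243.5,211],[310.5,211]],.019)); print(rel(c,[[243.5,211],[310.5,211]],.019))
cv2.imwrite("pics/w5a.png",cv2.resize(im[195:300,220:335],None,fx=5,fy=5,interpolation=cv2.INTER_CUBIC))
E
```

```text
[[ 0.5616 -0.1936  0.019 ]
 [ 0.5516 -0.1628  0.019 ]]
[[-31.4152 -15.5041]
 [-31.4228  16.9466]]
```

View pics/w5a.png

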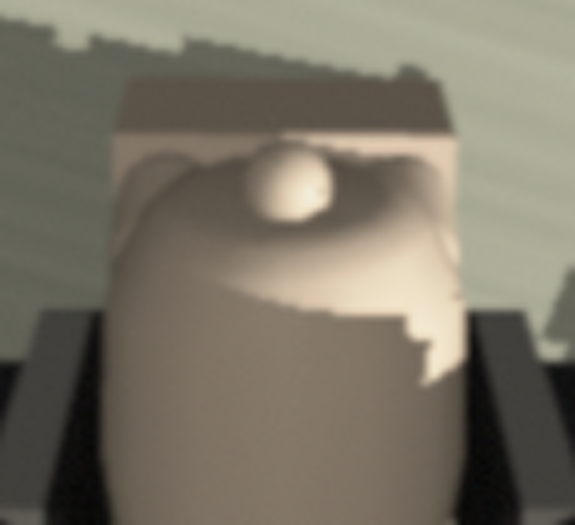

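Run:
```python
from h import *
c,im=load("w5")
for z in(.018,.0195): print(rel(c,[[242.2,221],[311,221]],z))
print(rel(c,[[244,210.8],[308.5,210.8]],0.0))
```

```text
[[-25.8763 -16.4258]
 [-25.8867  17.4793]]
[[-26.4351 -16.2517]
 [-26.4454  17.307 ]]
[[-25.1264 -17.3269]
 [-25.1345  17.9766]]
```

Run:
```python
from h import *
plan([.4343,.0937,.16],86.05)
```

```text
pos [ 0.5867 -0.1692  0.0415] jawdeg 108.0 f [-0.2138 -0.1965  5.287 ] open 0.0333 t 6.80 q6 -2.23
shift(cm, before turn) [-11.9086  29.6899  -6.3444]
turn [21.9645  0.1254  0.0777] target 86.05
shift after turn [-11.845   25.1727 -17.0173]
```

Request:
move_arm([
  [[-4, 0, 0], [0, 0, 0], 1],
  [[-5, 0, 0], [7.3, 0, 0], 1],
  [[-6, 0, 0], [7.3, 0, 0], 1],
  [[0, 4.2, -2.84], [7.36, 0, 0], 1],
  [[0, 4.2, -2.84], [0, 0, 0], 1],
  [[0, 4.2, -2.84], [0, 0, 0], 1],
  [[0, 4.2, -2.84], [0, 0, 0], 1],
  [[0, 4.2, -2.84], [0, 0, 0], 1],
  [[0, 4.2, -2.84], [0, 0, 0], 1],
  [[0, 0, 0], [0, 0, 0], 1],
])

```text
time_s: 8.05
ee_pos: [0.4244, 0.0932, 0.1899]
tool_rot: [0.023, 0.708, -0.023, 0.706]
force: [-0.9, -0.4, -0.8]
opening: 0.0334
```

Run:
```python
from h import *
plan([.4343,.0937,.11],86.05)
snap("wrist","w6")
```

```text
pos [0.4244 0.0932 0.1899] jawdeg 86.3 f [-0.8939 -0.3589 -0.7653] open 0.0334 t 8.05 q6 -1.39
shift(cm, before turn) [7.9907 0.1145 1.0056]
turn [ 0.2641 -0.1702 -0.0268] target 86.05
shift after turn [7.9936 0.1228 0.9813]
```

View pics/w6.png

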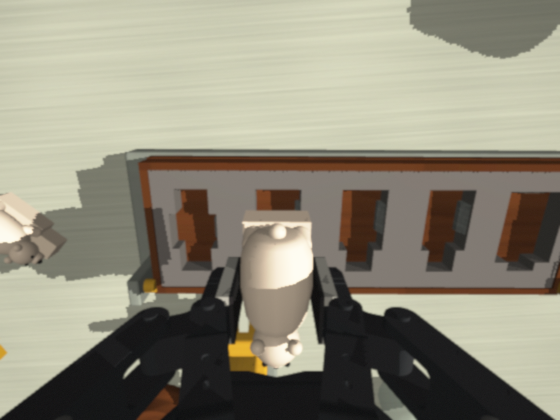

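Request:
move_arm([
  [[1, 0.12, 0.98], [0.26, -0.17, 0], 1],
  [[2, 0, 0], [0, 0, 0], 1],
  [[2, 0, 0], [0, 0, 0], 1],
  [[1.8, 0, 0], [0, 0, 0], 1],
  [[0.6, 0, 0], [0, 0, 0], 1],
  [[0, 0, 0], [0, 0, 0], 1],
  [[0, 0, 0], [0, 0, 0], 1],
  [[0, 0, 0], [0, 0, 0], 1],
  [[0, 0, 0], [0, 0, 0], 1],
  [[0, 0, 0], [0, 0, 0], 1],
])

```text
time_s: 9.35
ee_pos: [0.4379, 0.0914, 0.1166]
tool_rot: [0.026, 0.705, -0.026, 0.708]
force: [-0.5, 0.1, -1.1]
opening: 0.0338
```

Run:
```python
from h import *
plan([.4343,.0937,.0916],86.05)
c,im=snap("wrist","w7")
cv2.imwrite("pics/w7a.png",cv2.resize(im[170:340,190:360],None,fx=4,fy=3.5,interpolation=cv2.INTER_CUBIC))
```

```text
pos [0.4379 0.0914 0.1166] jawdeg 85.8 f [-0.4524  0.1496 -1.0671] open 0.0338 t 9.35 q6 -1.39
shift(cm, before turn) [ 2.4985  0.2    -0.3846]
turn [-0.2453  0.2068 -0.0056] target 86.05
shift after turn [ 2.4999  0.2019 -0.3747]
```

View pics/w7a.png

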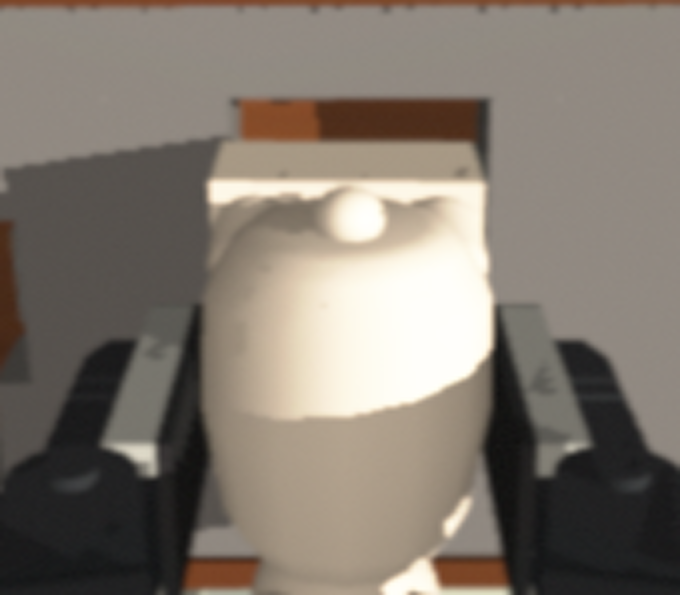

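Request:
move_arm([
  [[0, 0.2, -0.38], [-0.25, 0.2, 0], 1],
  [[0.2, 0, 0], [0, 0, 0], 1],
  [[0, 0, 0], [0, 0, 0], 1],
  [[0, 0, 0], [0, 0, 0], 1],
  [[0, 0, 0], [0, 0, 0], 1],
  [[0, 0, 0], [0, 0, 0], 1],
  [[0, 0, 0], [0, 0, 0], 1],
  [[0, 0, 0], [0, 0, 0], 1],
  [[0, 0, 0], [0, 0, 0], 1],
  [[0, 0, 0], [0, 0, 0], 1],
])

```text
time_s: 10.65
ee_pos: [0.4342, 0.0936, 0.1143]
tool_rot: [0.024, 0.707, -0.024, 0.707]
force: [0.2, -0.1, -1.5]
opening: 0.0335
```

Run:
```python
from h import *
plan([.4343,.0937,.0916],86.05)
c,im=snap("wrist","w8")
cv2.imwrite("pics/w8a.png",cv2.resize(im[170:340,190:360],None,fx=4,fy=3.5,interpolation=cv2.INTER_CUBIC))
```

```text
pos [0.4342 0.0936 0.1143] jawdeg 86.0 f [ 0.2146 -0.1128 -1.5001] open 0.0335 t 10.65 q6 -1.38
shift(cm, before turn) [2.27   0.0109 0.0119]
turn [-0.008  -0.028   0.0012] target 86.05
shift after turn [2.2701 0.0109 0.0108]
```

View pics/w8a.png

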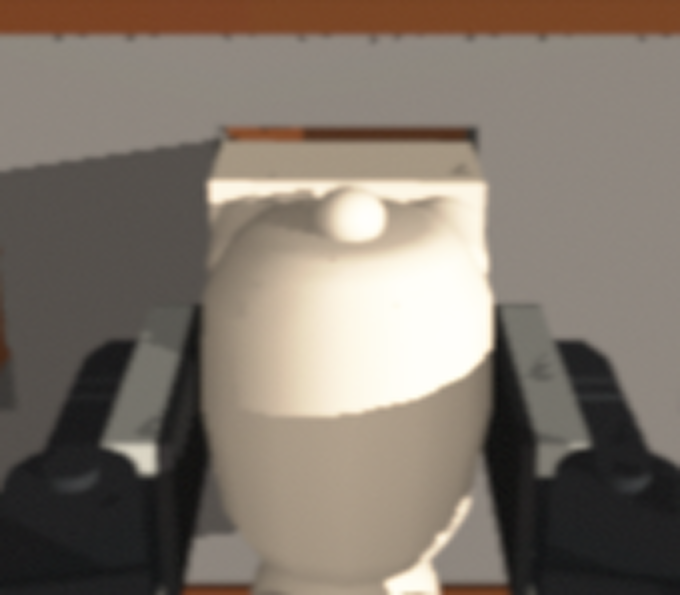

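Request:
move_arm([
  [[0.4, 0.04, 0], [0, 0, 0], 1],
  [[0.4, 0, 0], [0, 0, 0], 1],
  [[0.4, 0, 0], [0, 0, 0], 1],
  [[0.4, 0, 0], [0, 0, 0], 1],
  [[0.3, 0, 0], [0, 0, 0], 1],
  [[0.2, 0, 0], [0, 0, 0], 1],
  [[0.1, 0, 0], [0, 0, 0], 1],
  [[0, 0, 0], [0, 0, 0], 1],
  [[0, 0, 0], [0, 0, 0], 1],
  [[0, 0, 0], [0, 0, 0], 1],
])

```text
time_s: 11.95
ee_pos: [0.4339, 0.0939, 0.0922]
tool_rot: [0.024, 0.707, -0.024, 0.706]
force: [-0.3, -3.5, -1.1]
opening: 0.0331
```

Run:
```python
from h import *
plan([.4343,.0937,.0916],86.05)
c,im=snap("wrist","w9")
cv2.imwrite("pics/w9a.png",cv2.resize(im[170:340,190:360],None,fx=4,fy=3.5,interpolation=cv2.INTER_CUBIC))
```

```text
pos [0.4339 0.0939 0.0922] jawdeg 86.0 f [-0.2519 -3.5002 -1.0709] open 0.0331 t 11.95 q6 -1.38
shift(cm, before turn) [ 0.0609 -0.0223  0.0385]
turn [-0.0081 -0.0578  0.0086] target 86.05
shift after turn [ 0.0609 -0.0223  0.0385]
```

View pics/w9a.png

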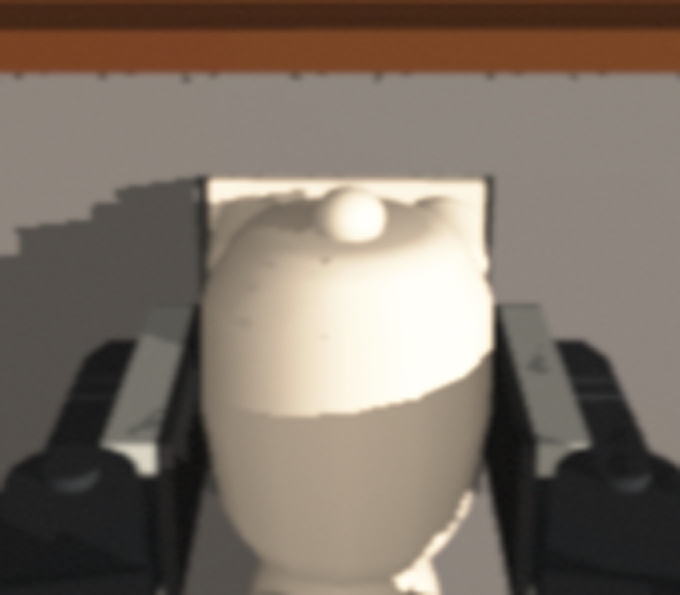

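Request:
move_arm([
  [[0.1, 0, 0.03], [0, 0, 0], 1],
  [[0.1, 0, 0], [0, 0, 0], 1],
  [[0.1, 0, 0], [0, 0, 0], 1],
  [[0.1, 0, 0], [0, 0, 0], 1],
  [[0, 0, 0], [0, 0, 0], 1],
  [[0, 0, 0], [0, 0, 0], 1],
  [[0, 0, 0], [0, 0, 0], 1],
  [[0, 0, 0], [0, 0, 0], 1],
  [[0, 0, 0], [0, 0, 0], 1],
  [[0, 0, 0], [0, 0, 0], 1],
])

```text
time_s: 13.25
ee_pos: [0.434, 0.0939, 0.0914]
tool_rot: [0.024, 0.706, -0.024, 0.707]
force: [-9.3, -4.1, 34.5]
opening: 0.0339
```

Request:
move_arm([
  [[-0.3, 0, 0], [0, 0, 0], 1],
  [[0, 0, 0], [0, 0, 0], 0.4],
  [[0, 0, 0], [0, 0, 0], 0.4],
  [[0, 0, 0], [0, 0, 0], 0.4],
  [[-2, 0, 0], [0, 0, 0], 0.4],
  [[-3, 0, 0], [0, 0, 0], 0.4],
  [[-4, 0, 0], [0, 0, 0], 0.4],
  [[-4, 0, 0], [0, 0, 0], 0],
  [[0, 0, 0], [0, 0, 0], 0],
  [[0, 0, 0], [0, 0, 0], 0],
])

```text
time_s: 14.5
ee_pos: [0.434, 0.094, 0.2207]
tool_rot: [0.024, 0.707, -0.024, 0.706]
force: [-0.2, -0.8, 0.2]
opening: 0.0853
```

Run:
```python
from objs import *
plan([.4756,-.27,.19],110)
c,im=snap("wrist","w10")
objs("w10")
snap("top","t10")
```

```text
pos [0.434  0.094  0.2207] jawdeg 86.0 f [-0.1999 -0.7616  0.2152] open 0.0853 t 14.50 q6 -1.38
shift(cm, before turn) [  3.0572 -36.0288   6.6635]
turn [-23.9596  -0.0836  -0.0178] target 110.0
shift after turn [  3.0671 -35.6284  -8.5459]
white (0, 177, 81, 66) 3435 cen [ 0.4424 -0.1577] yaw 62.1 sd [19.893 16.641]
white (158, 152, 393, 109) 29582 cen [0.4575 0.1738] yaw 86.3 sd [96.0169 36.3438]
gold (0, 300, 23, 45) 605 cen [ 0.5761 -0.2329] yaw -16.9 sd [15.4372  6.329 ]
gold (223, 290, 45, 75) 2657 cen [0.6008 0.0447] yaw -12.5 sd [28.2523 14.1283]
```

View pics/w10.png

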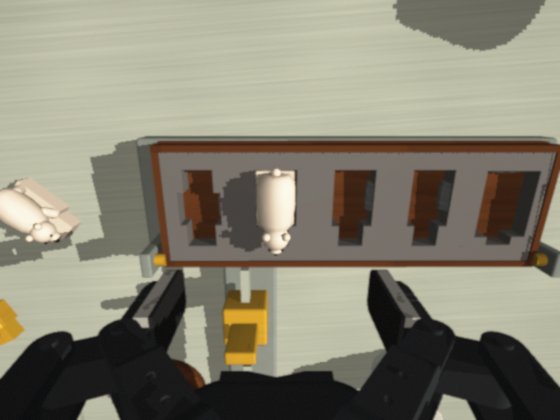

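View pics/t10.png

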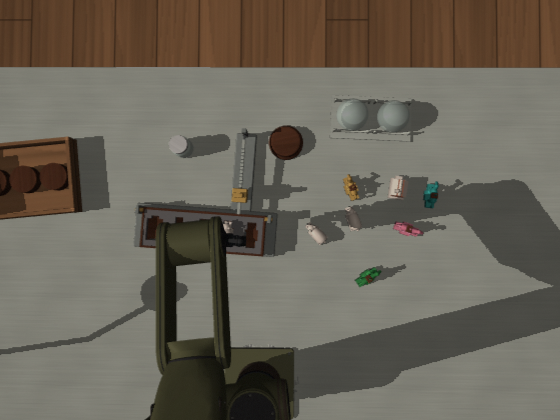

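Run:
```python
from objs import *
plan([.482,-.275,.17],111)
```

```text
pos [0.4334 0.0939 0.2199] jawdeg 86.0 f [-0.3236  0.2895 -0.0373] open 0.0851 t 14.60 q6 -1.38
shift(cm, before turn) [  4.9801 -36.4642   7.4098]
turn [-24.9603  -0.2083  -0.0184] target 111.0
shift after turn [  4.9897 -36.1798  -8.6871]
```

Request:
move_arm([
  [[0, -6.1, 1.2], [0, 0, 0], 0],
  [[0, -6.1, 1.2], [0, 0, 0], 0],
  [[0, -6.1, 1.2], [0, 0, 0], 0],
  [[0, -6.1, 1.2], [0, 0, 0], 0],
  [[0, -6.1, 1.2], [0, 0, 0], 0],
  [[0, -6.0, 1.4], [0, 0, 0], 0],
  [[1.7, 0, 0], [-8.5, 0, 0], 0],
  [[1.7, 0, 0], [-8.5, 0, 0], 0],
  [[1.6, 0, 0], [-8, 0, 0], 0],
  [[0, 0, 0], [0, 0, 0], 0],
])

```text
time_s: 15.85
ee_pos: [0.4814, -0.2742, 0.1684]
tool_rot: [-0.127, 0.697, 0.13, 0.694]
force: [-0.3, -0.4, 0.0]
opening: 0.0854
```

Run:
```python
from objs import *
read_camera("top");read_camera("top");read_camera("top")
plan([.482,-.275,.17],111)
c,im=snap("wrist","w11")
objs("w11")
cv2.imwrite("pics/w11a.png",cv2.resize(im[120:290,190:360],None,fx=4,fy=3.5,interpolation=cv2.INTER_CUBIC))
```

```text
pos [ 0.4832 -0.2752  0.1711] jawdeg 110.9 f [-0.2091 -0.049   0.1289] open 0.0855 t 16.00 q6 -2.53
shift(cm, before turn) [ 0.1106  0.0663 -0.1044]
turn [-0.07   -0.0431 -0.0361] target 111.0
shift after turn [ 0.1105  0.0664 -0.1044]
white (61, 200, 90, 89) 3827 cen [ 0.5833 -0.4072] yaw -23.1 sd [27.8275 14.9566]
white (255, 165, 40, 87) 2472 cen [ 0.4855 -0.2742] yaw 20.0 sd [20.7106  8.2506]
white (393, 162, 43, 86) 2276 cen [ 0.4437 -0.1621] yaw 39.4 sd [20.7521  7.5434]
gold (228, 248, 37, 102) 2092 cen [ 0.5745 -0.2708] yaw 18.0 sd [28.5418  8.3116]
```

View pics/w11a.png

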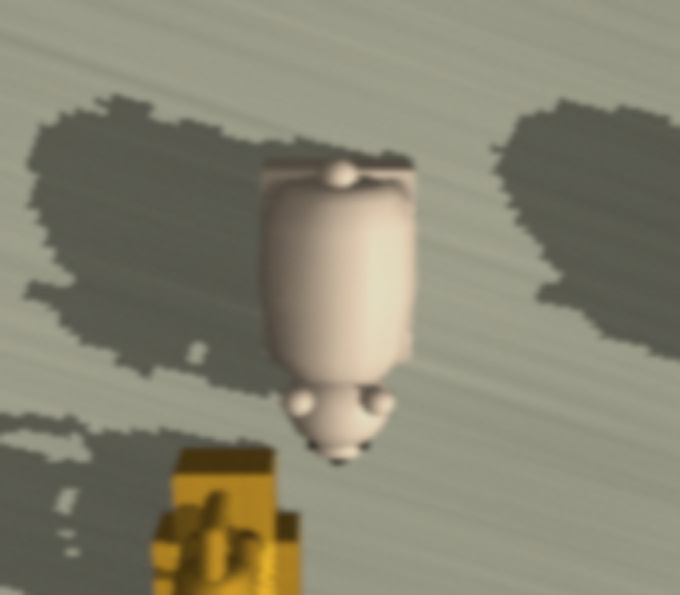

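Run:
```python
from h import *
c,im=load("w11")
print(rel(c,[[255.3,167.6],[293.8,167]],.018))
print(get_state()["ee_pos"])
```

```text
[[-28.1726 -17.6597]
 [-28.6703  16.1502]]
[ 0.4834 -0.2754  0.1715]
```

Request:
move_arm([
  [[3, -0.1, -0.34], [-0.2, 0, 0], 0.2],
  [[3, 0, 0], [0, 0, 0], 0.2],
  [[3, 0, 0], [0, 0, 0], 0.2],
  [[2.5, 0, 0], [0, 0, 0], 0.2],
  [[1.5, 0, 0], [0, 0, 0], 0.2],
  [[0, 0, 0], [0, 0, 0], 0.2],
  [[0, 0, 0], [0, 0, 0], 1],
  [[0, 0, 0], [0, 0, 0], 1],
  [[0, 0, 0], [0, 0, 0], 1],
  [[0, 0, 0], [0, 0, 0], 1],
])

```text
time_s: 17.3
ee_pos: [0.4812, -0.278, 0.0425]
tool_rot: [-0.131, 0.694, 0.13, 0.696]
force: [0.6, 0.4, 6.8]
opening: 0.0334
```

Run:
```python
from objs import *
plan([.4388,.1637,.2],86.05)
c,im=snap("wrist","w12")
cv2.imwrite("pics/w12a.png",cv2.resize(im[195:300,220:335],None,fx=5,fy=5,interpolation=cv2.INTER_CUBIC))
```

```text
pos [ 0.4812 -0.278   0.0425] jawdeg 111.2 f [0.617  0.3736 6.8439] open 0.0334 t 17.30 q6 -2.54
shift(cm, before turn) [-15.8221  42.6767  12.0679]
turn [25.1877  0.0914  0.1037] target 86.05
shift after turn [-15.7465  43.7771  -7.2727]
```

View pics/w12a.png

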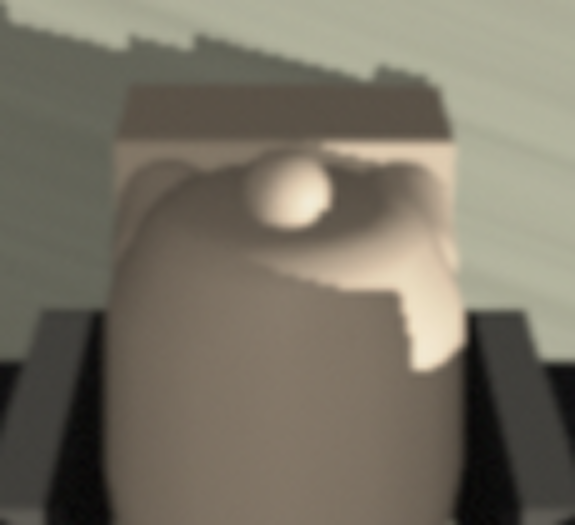

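Request:
move_arm([
  [[-5, 0, 0], [0, 0, 0], 1],
  [[-5, 0, 0], [8.4, 0, 0], 1],
  [[-5.5, 0, 0], [8.4, 0, 0], 1],
  [[0, 6, -1], [8.4, 0, 0], 1],
  [[0, 6.1, -1], [0, 0, 0], 1],
  [[0, 6.1, -1], [0, 0, 0], 1],
  [[0, 6.1, -1], [0, 0, 0], 1],
  [[0, 6.1, -1], [0, 0, 0], 1],
  [[0, 6.1, -1], [0, 0, 0], 1],
  [[0, 6.1, -1], [0, 0, 0], 1],
])

```text
time_s: 18.6
ee_pos: [0.4304, 0.1527, 0.1965]
tool_rot: [0.025, 0.707, -0.024, 0.707]
force: [0.6, -0.4, -1.5]
opening: 0.0336
```

Request:
move_arm([
  [[0, 1.1, -0.3], [0, 0, 0], 1],
  [[2, 0, 0], [0, 0, 0], 1],
  [[2, 0, 0], [0, 0, 0], 1],
  [[2, 0, 0], [0, 0, 0], 1],
  [[0, 0, 0], [0, 0, 0], 1],
  [[0, 0, 0], [0, 0, 0], 1],
  [[0, 0, 0], [0, 0, 0], 1],
  [[0, 0, 0], [0, 0, 0], 1],
  [[0, 0, 0], [0, 0, 0], 1],
  [[0, 0, 0], [0, 0, 0], 1],
])

```text
time_s: 19.85
ee_pos: [0.4289, 0.1621, 0.1365]
tool_rot: [0.024, 0.707, -0.024, 0.707]
force: [-0.7, -0.2, -1.2]
opening: 0.0335
```

Run:
```python
from objs import *
plan([.4386,.1639,.117],86.05)
```

```text
pos [0.4289 0.1621 0.1365] jawdeg 86.0 f [-0.6699 -0.2179 -1.1817] open 0.0335 t 19.85 q6 -1.23
shift(cm, before turn) [1.9461 0.243  0.9531]
turn [-0.0051 -0.0124 -0.0053] target 86.05
shift after turn [1.9463 0.2431 0.9527]
```

Request:
move_arm([
  [[0, 0.24, 0.95], [0, 0, 0], 1],
  [[1, 0, 0], [0, 0, 0], 1],
  [[0.9, 0, 0], [0, 0, 0], 1],
  [[0, 0, 0], [0, 0, 0], 1],
  [[0, 0, 0], [0, 0, 0], 1],
  [[0, 0, 0], [0, 0, 0], 1],
  [[0, 0, 0], [0, 0, 0], 1],
  [[0, 0, 0], [0, 0, 0], 1],
  [[0, 0, 0], [0, 0, 0], 1],
  [[0, 0, 0], [0, 0, 0], 1],
])

```text
time_s: 21.1
ee_pos: [0.4385, 0.1638, 0.1173]
tool_rot: [0.024, 0.707, -0.024, 0.707]
force: [0.4, 0.4, -0.6]
opening: 0.0333
```

Run:
```python
from objs import *
plan([.4386,.1639,.0925],86.05)
c,im=snap("wrist","w13")
cv2.imwrite("pics/w13a.png",cv2.resize(im[170:340,190:360],None,fx=4,fy=3.5,interpolation=cv2.INTER_CUBIC))
```

```text
pos [0.4385 0.1638 0.1173] jawdeg 86.0 f [ 0.3797  0.352  -0.5599] open 0.0333 t 21.10 q6 -1.23
shift(cm, before turn) [2.4831 0.0088 0.0099]
turn [-0.0102 -0.0267 -0.0005] target 86.05
shift after turn [2.4831 0.0089 0.0087]
```

View pics/w13a.png

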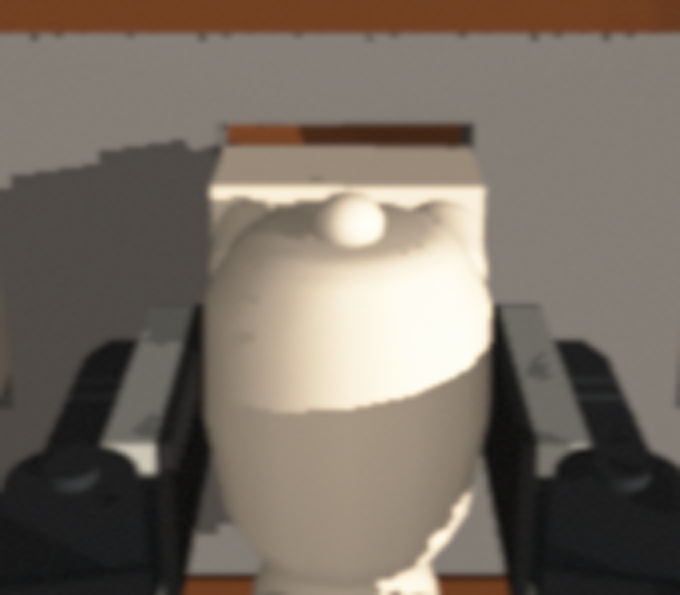

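Request:
move_arm([
  [[0.4, 0, 0], [0, 0, 0], 1],
  [[0.5, 0, 0], [0, 0, 0], 1],
  [[0.5, 0, 0], [0, 0, 0], 1],
  [[0.5, 0, 0], [0, 0, 0], 1],
  [[0.4, 0, 0], [0, 0, 0], 1],
  [[0.2, 0, 0], [0, 0, 0], 1],
  [[0.2, 0, 0], [0, 0, 0], 1],
  [[0.1, 0, 0], [0, 0, 0], 1],
  [[0, 0, 0], [0, 0, 0], 1],
  [[0, 0, 0], [0, 0, 0], 1],
])

```text
time_s: 22.4
ee_pos: [0.4381, 0.1633, 0.0924]
tool_rot: [0.024, 0.706, -0.024, 0.707]
force: [-9.0, -5.3, 35.8]
opening: 0.0333
```

Bottomed. Release and go to a view over bear C.

Request:
move_arm([
  [[-0.3, 0, 0], [0, 0, 0], 1],
  [[0, 0, 0], [0, 0, 0], 0.4],
  [[0, 0, 0], [0, 0, 0], 0.4],
  [[0, 0, 0], [0, 0, 0], 0.4],
  [[-2, 0, 0], [0, 0, 0], 0.4],
  [[-3, 0, 0], [0, 0, 0], 0.4],
  [[-4, 0, 0], [0, 0, 0], 0.4],
  [[-4, 0, 0], [0, 0, 0], 0],
  [[0, 0, 0], [10, 0, 0], 0],
  [[0, 0, 0], [10, 0, 0], 0],
])

```text
time_s: 23.65
ee_pos: [0.4389, 0.1641, 0.2228]
tool_rot: [0.149, 0.691, -0.148, 0.691]
force: [-1.2, -0.1, 0.1]
opening: 0.0852
```

Run:
```python
from objs import *
c,im=snap("wrist","w14")
plan([.440,-.168,.17],132)
```

```text
pos [0.4386 0.164  0.2224] jawdeg 65.4 f [0.5864 0.3102 0.2247] open 0.0853 t 23.70 q6 -0.87
shift(cm, before turn) [  5.2248 -30.1379  13.9369]
turn [-66.5749  -0.0101  -0.0272] target 132.0
shift after turn [  5.2387 -24.7671 -22.1127]
```

View pics/w14.png

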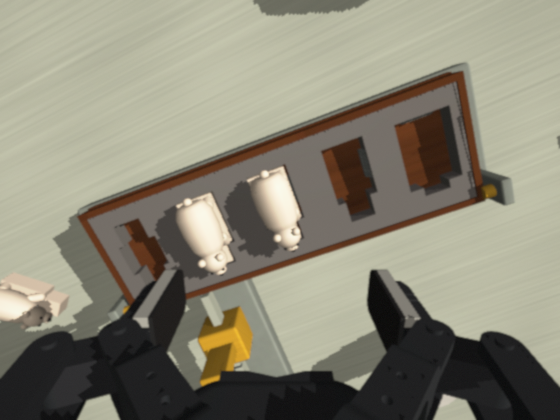

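Request:
move_arm([
  [[0, -5, 2.3], [0, 0, 0], 0],
  [[0, -5, 2.3], [0, 0, 0], 0],
  [[0, -5, 2.3], [0, 0, 0], 0],
  [[0, -5, 2.3], [0, 0, 0], 0],
  [[0, -5, 2.3], [0, 0, 0], 0],
  [[0, -5.1, 2.4], [0, 0, 0], 0],
  [[0, 0, 0], [10.7, 0, 0], 0],
  [[0, 0, 0], [10.7, 0, 0], 0],
  [[0, 0, 0], [10.7, 0, 0], 0],
  [[0, 0, 0], [10.7, 0, 0], 0],
])

```text
time_s: 24.95
ee_pos: [0.4432, -0.1677, 0.2217]
tool_rot: [0.39, 0.59, -0.39, 0.589]
force: [-0.3, 0.3, 0.2]
opening: 0.0857
```

Request:
move_arm([
  [[1, 0, 0], [10.7, 0, 0], 0],
  [[1, 0, 0], [10.7, 0, 0], 0],
  [[1, 0, 0], [10.7, 0, 0], 0],
  [[1, 0, 0], [10.7, 0, 0], 0],
  [[1, 0, 0], [10.7, 0, 0], 0],
  [[0, 0, 0], [10.7, 0, 0], 0],
  [[0, 0, 0], [7.2, 0, 0], 0],
  [[0, 0, 0], [0, 0, 0], 0],
  [[0, 0, 0], [0, 0, 0], 0],
  [[0, 0, 0], [0, 0, 0], 0],
])

```text
time_s: 26.2
ee_pos: [0.4433, -0.1677, 0.1722]
tool_rot: [-0.66, -0.253, 0.66, -0.253]
force: [0.4, -0.9, 0.7]
opening: 0.0855
```

Run:
```python
from objs import *
c,im=snap("wrist","w15")
plan([.440,-.168,.17],-49)
objs("w15")
```

```text
pos [ 0.4433 -0.1677  0.1723] jawdeg -48.1 f [ 0.1655 -0.3537  0.1705] open 0.0850 t 26.25 q6 0.39
shift(cm, before turn) [ 0.2264 -0.1992  0.2682]
turn [0.91   0.0199 0.0223] target -49.0
shift after turn [ 0.2262 -0.1951  0.2714]
white (504, 215, 56, 74) 1405 cen [ 0.5663 -0.3721] yaw 30.6 sd [17.7992 10.5815]
white (257, 151, 38, 92) 2672 cen [ 0.4457 -0.1642] yaw 42.4 sd [21.6192  8.213 ]
gold (428, 118, 106, 87) 4531 cen [ 0.5812 -0.2647] yaw -2.9 sd [21.8001 14.6906]
gold (134, 7, 18, 20) 205 cen [0.4833 0.0006] yaw -5.6 sd [4.0027 2.1859]
```

View pics/w15.png

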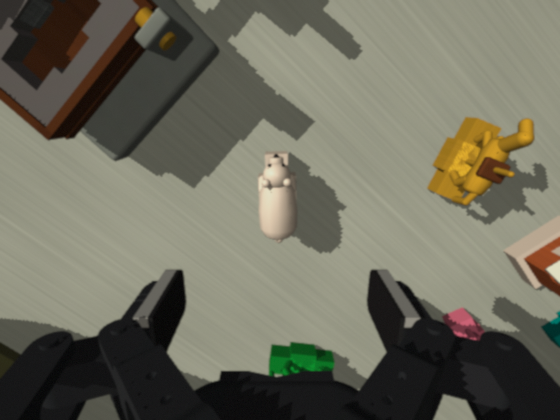

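Run:
```python
from h import *
c,im=load("w15")
cv2.imwrite("pics/w15a.png",cv2.resize(im[140:250,230:325],None,fx=6,fy=5.4,interpolation=cv2.INTER_CUBIC))
```

```text
(no output)
```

View pics/w15a.png

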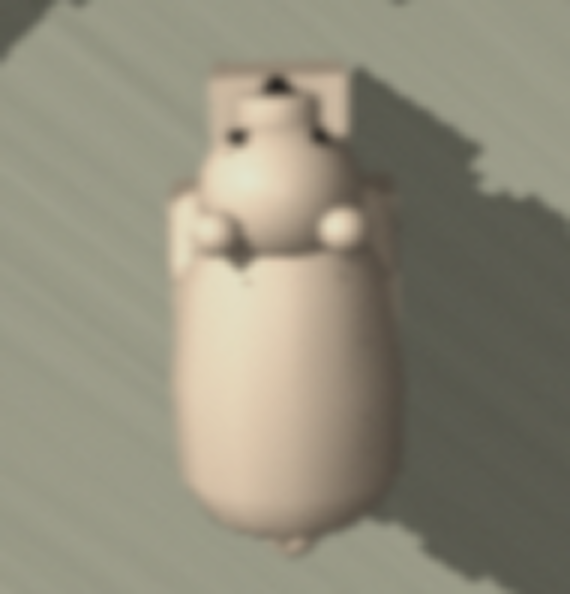

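Run:
```python
from h import *
c,im=load("w15")
f=lambda u,v:[230+(u+.5)/6-.5,140+(v+.5)/5.4-.5]
P=[f(212,72),f(352,72),f(168,190),f(393,190)]
print(rel(c,P,.018),get_state()["ee_pos"])
print(rel(c,[f(292,545)],.03))
w=cast(c,P,.018);t=cast(c,[f(292,545)],.03);d=w[:2].mean(0)-t[0];print(np.degrees(np.arctan2(d[1],d[0])))
```

```text
[[-40.4473 -10.1965]
 [-40.447   10.0849]
 [-21.1395 -16.9239]
 [-21.1395  16.3846]] [ 0.4433 -0.1677  0.1723]
[[37.0951  1.4794]]
43.044237039347024
```

Request:
move_arm([
  [[3, 0, 0.42], [-0.5, 0, 0], 0.2],
  [[3, 0, 0], [0, 0, 0], 0.2],
  [[3, 0, 0], [0, 0, 0], 0.2],
  [[2.5, 0, 0], [0, 0, 0], 0.2],
  [[1.5, 0, 0], [0, 0, 0], 0.2],
  [[0, 0, 0], [0, 0, 0], 0.2],
  [[0, 0, 0], [0, 0, 0], 1],
  [[0, 0, 0], [0, 0, 0], 1],
  [[0, 0, 0], [0, 0, 0], 1],
  [[0, 0, 0], [0, 0, 0], 1],
])

```text
time_s: 27.5
ee_pos: [0.4408, -0.1708, 0.0432]
tool_rot: [0.66, 0.255, -0.659, 0.256]
force: [-1.0, 0.6, 5.5]
opening: 0.0333
```

Run:
```python
from objs import *
c,im=snap("wrist","w16")
plan([.4434,.2337,.2],86.05)
cv2.imwrite("pics/w16a.png",cv2.resize(im[175:320,210:345],None,fx=4,fy=4,interpolation=cv2.INTER_CUBIC))
```

```text
pos [ 0.4408 -0.1708  0.0432] jawdeg -47.7 f [-0.0054 -0.1811  6.0263] open 0.0337 t 27.55 q6 0.37
shift(cm, before turn) [-15.711  -29.6955 -27.4483]
turn [46.2996 -0.0587 -0.0762] target -93.95000000000002
shift after turn [-15.6752 -40.3729   2.5275]
```

View pics/w16a.png

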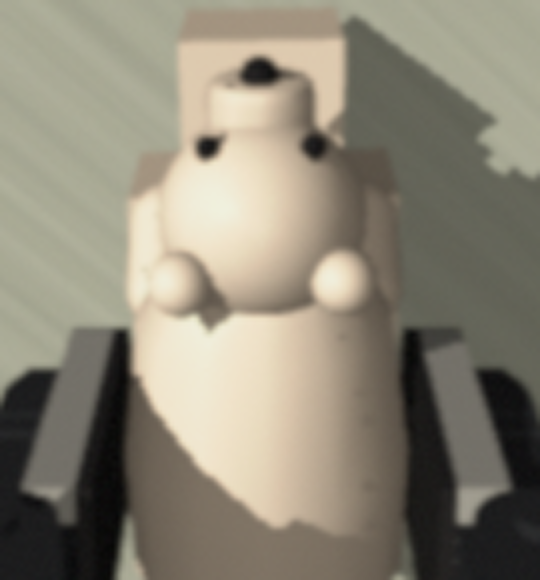

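Run:
```python
from h import *
c,im=load("w16")
print(rel(c,[[254.6,184.6],[296.1,184.6],[241.6,223.4],[309.6,223.4]],.018))
print(rel(c,[[254.8,177.2],[294.8,177.2]],0))
```

```text
[[-43.8605 -10.6637]
 [-43.841    9.2724]
 [-23.9599 -17.592 ]
 [-23.9183  16.4055]]
[[-43.5147 -11.6879]
 [-43.4948   9.6942]]
```

Request:
move_arm([
  [[-5, 0, 0], [0, 0, 0], 1],
  [[-5, 0, 0], [9.3, 0, 0], 1],
  [[-5, 0, 0], [9.3, 0, 0], 1],
  [[0, 0, 0], [9.3, 0, 0], 1],
  [[0, 0, 0], [9.2, 0, 0], 1],
  [[0, 0, 0], [9.2, 0, 0], 1],
  [[0, -5.8, 0.3], [0, 0, 0], 1],
  [[0, -5.8, 0.3], [0, 0, 0], 1],
  [[0, -5.8, 0.3], [0, 0, 0], 1],
  [[0, -5.8, 0.4], [0, 0, 0], 1],
])

```text
time_s: 28.8
ee_pos: [0.4428, 0.0635, 0.1924]
tool_rot: [-0.707, 0.025, 0.707, 0.025]
force: [0.2, 0.8, -1.5]
opening: 0.0335
```

Request:
move_arm([
  [[0, -5.8, 0.4], [0, 0, 0], 1],
  [[0, -5.8, 0.4], [0, 0, 0], 1],
  [[1, -5.6, 0.3], [0, 0, 0], 1],
  [[2, 0, 0], [0, 0, 0], 1],
  [[2, 0, 0], [0, 0, 0], 1],
  [[1, 0, 0], [0, 0, 0], 1],
  [[0, 0, 0], [0, 0, 0], 1],
  [[0, 0, 0], [0, 0, 0], 1],
  [[0, 0, 0], [0, 0, 0], 1],
  [[0, 0, 0], [0, 0, 0], 1],
])

```text
time_s: 30.05
ee_pos: [0.4445, 0.2342, 0.1329]
tool_rot: [0.707, -0.024, -0.706, -0.025]
force: [-0.8, 0.3, -1.9]
opening: 0.0334
```

Run:
```python
from objs import *
plan([.4445,.2336,.1185],86.05)
c,im=snap("wrist","w17")
```

```text
pos [0.4445 0.2342 0.1329] jawdeg -94.0 f [-0.8053  0.2888 -1.9242] open 0.0334 t 30.05 q6 2.04
shift(cm, before turn) [ 1.4392  0.0601 -0.0019]
turn [-0.0319 -0.0304  0.0333] target -93.94999999999999
shift after turn [ 1.4392  0.0592 -0.0026]
```

View pics/w17.png

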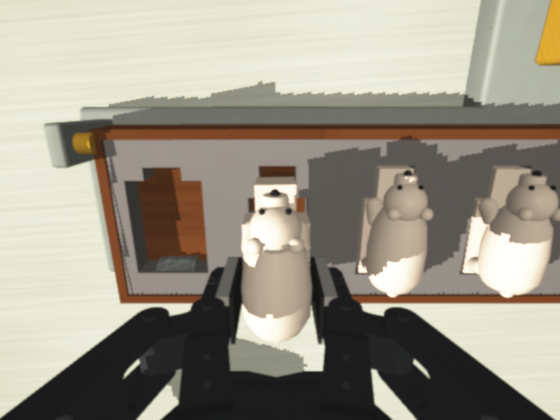

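Run:
```python
from h import *
c,im=load("w17")
cv2.imwrite("pics/w17a.png",cv2.resize(im[155:265,215:335],None,fx=5,fy=5,interpolation=cv2.INTER_CUBIC))
```

```text
(no output)
```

View pics/w17a.png

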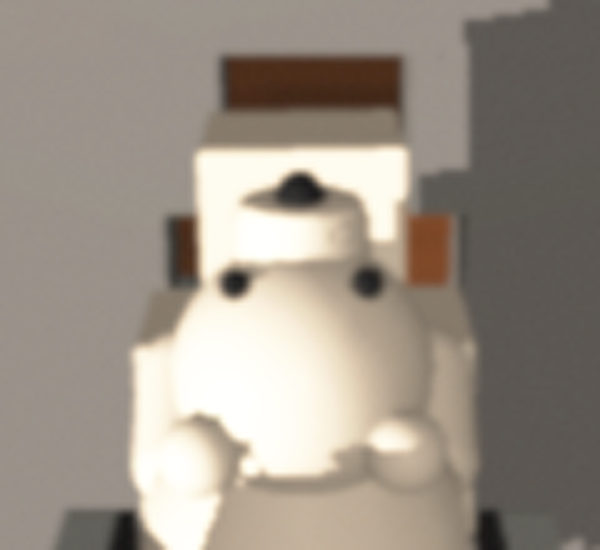

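Run:
```python
from h import *
c,im=load("w17")
r=rel(c,[[259,166],[295.3,166],[248.2,197.8],[306.6,197.8]],.068);print(r)
r=rel(c,[[215+210/5-.4,155+108/5-.4],[215+405/5-.4,155+108/5-.4]],.0897);print(r)
r=rel(c,[[215+195/5-.4,155+150/5-.4],[215+410/5-.4,155+150/5-.4]],.1077);print(r)
```

```text
[[-45.3663 -10.561 ]
 [-45.3547  11.1172]
 [-25.6158 -17.5636]
 [-25.5974  18.4453]]
[[-43.8711 -10.7531]
 [-43.86    10.0639]]
[[-43.6686 -11.1434]
 [-43.6578   9.5024]]
```

Request:
move_arm([
  [[0.6, 0.07, 0], [0, 0, 0], 1],
  [[0.7, 0, 0], [0, 0, 0], 1],
  [[0.6, 0, 0], [0, 0, 0], 1],
  [[0.5, 0, 0], [0, 0, 0], 1],
  [[0.5, 0, 0], [0, 0, 0], 1],
  [[0.4, 0, 0], [0, 0, 0], 1],
  [[0.4, 0, 0], [0, 0, 0], 1],
  [[0.3, 0, 0], [0, 0, 0], 1],
  [[0.2, 0, 0], [0, 0, 0], 1],
  [[0, 0, 0], [0, 0, 0], 1],
])

```text
time_s: 31.35
ee_pos: [0.4438, 0.233, 0.0932]
tool_rot: [0.707, -0.024, -0.707, -0.024]
force: [-7.1, -6.8, 27.6]
opening: 0.0335
```

Request:
move_arm([
  [[-0.3, 0, 0], [0, 0, 0], 1],
  [[0, 0, 0], [0, 0, 0], 0.4],
  [[0, 0, 0], [0, 0, 0], 0.4],
  [[0, 0, 0], [0, 0, 0], 0.4],
  [[-2, 0, 0], [0, 0, 0], 0.4],
  [[-3, 0, 0], [0, 0, 0], 0.4],
  [[-4, 0, 0], [0, 0, 0], 0.4],
  [[-4, 0, 0], [0, 0, 0], 0],
  [[0, 0, 0], [-10, 0, 0], 0],
  [[0, 0, 0], [-10, 0, 0], 0],
])

```text
time_s: 32.6
ee_pos: [0.4445, 0.2338, 0.2239]
tool_rot: [0.7, 0.101, -0.7, 0.1]
force: [0.1, -0.0, -0.3]
opening: 0.0853
```

Run:
```python
from objs import *
c,im=snap("wrist","w18")
plan([.577,-.268,.19],-73)
```

```text
pos [0.4442 0.2337 0.2235] jawdeg -73.3 f [ 0.4529  0.2406 -0.1684] open 0.0856 t 32.65 q6 1.68
shift(cm, before turn) [ 3.3227 51.8749  1.6663]
turn [-0.3334 -0.0047  0.0273] target -73.0
shift after turn [ 3.3475 51.8627  1.9678]
```

View pics/w18.png

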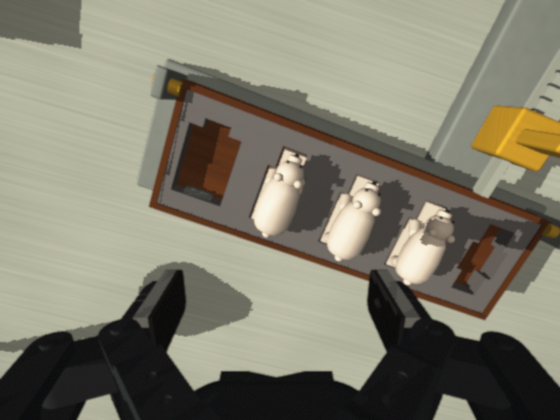

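Request:
move_arm([
  [[0, 5.8, 0.2], [0, 0, 0], 0],
  [[0, 5.8, 0.2], [0, 0, 0], 0],
  [[0, 5.8, 0.2], [0, 0, 0], 0],
  [[0, 5.8, 0.2], [0, 0, 0], 0],
  [[0, 5.8, 0.2], [0, 0, 0], 0],
  [[0, 5.8, 0.2], [0, 0, 0], 0],
  [[0, 5.8, 0.2], [0, 0, 0], 0],
  [[0, 5.8, 0.2], [0, 0, 0], 0],
  [[1, 5.5, 0.1], [0, 0, 0], 0],
  [[1, 0, 0], [0, 0, 0], 0],
])

```text
time_s: 33.9
ee_pos: [0.5723, -0.2743, 0.2021]
tool_rot: [0.701, 0.096, -0.7, 0.097]
force: [-0.1, 1.5, 0.8]
opening: 0.0854
```

Run:
```python
from objs import *
for i in range(5): read_camera("top")
snap("top","t19")
plan([.577,-.268,.19],-73)
c,im=snap("wrist","w19");objs("w19")
```

```text
pos [ 0.5711 -0.2685  0.2035] jawdeg -73.9 f [-0.3765  0.0482  0.1737] open 0.0851 t 34.20 q6 0.78
shift(cm, before turn) [ 1.3533  0.1213 -0.5833]
turn [-0.8993  0.0253  0.0334] target -73.0
shift after turn [ 1.3537  0.1297 -0.5807]
white (402, 234, 25, 17) 228 cen [ 0.5582 -0.4168] yaw 84.5 sd [7.002  3.7224]
white (370, 178, 71, 61) 1174 cen [ 0.5946 -0.3877] yaw -32.0 sd [21.0752  9.6692]
gold (271, 189, 24, 33) 389 cen [ 0.5591 -0.2777] yaw 27.1 sd [6.9488 5.823 ]
gold (262, 144, 38, 52) 1227 cen [ 0.5939 -0.2648] yaw 24.4 sd [12.3545  9.3664]
```

View pics/w19.png

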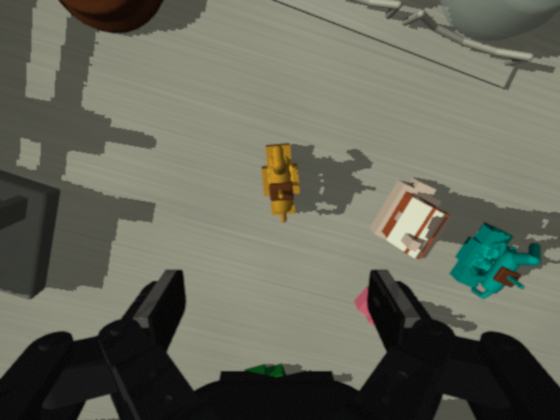

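View pics/t19.png

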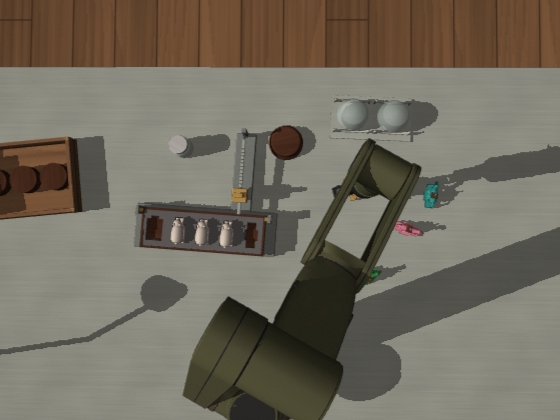

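Run:
```python
from h import *
c,im=load("w19")
cv2.imwrite("pics/w19a.png",cv2.resize(im[130:240,235:330],None,fx=6,fy=5.4,interpolation=cv2.INTER_CUBIC))
```

```text
(no output)
```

View pics/w19a.png

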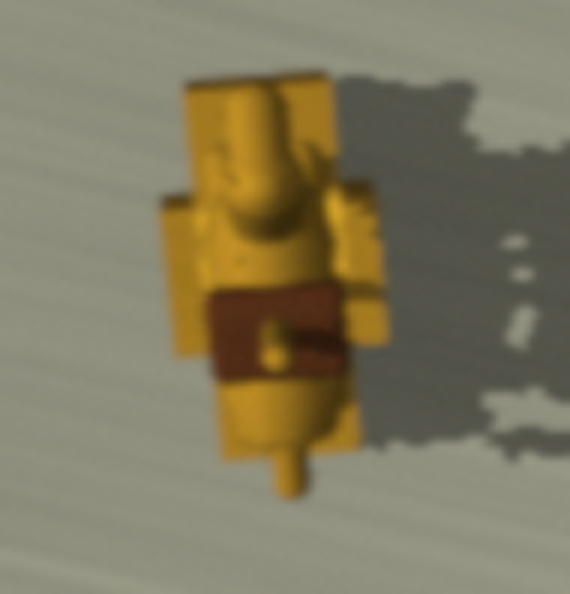

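Run:
```python
from h import *
c,im=load("w19")
f=lambda u,v:[235+(u+.5)/6-.5,130+(v+.5)/5.4-.5]
P=[f(187,90),f(329,80),f(360,447),f(225,458), f(162,207),f(374,190),f(388,343),f(178,355)]
r=rel(c,P,.018);print(r);print(r[:4].mean(0),r[4:].mean(0))
w=cast(c,P,.018)[:,:2]
for a,b in((3,0),(2,1),(7,4),(6,5)):
    d=w[b]-w[a];print(np.linalg.norm(d),np.degrees(np.arctan2(d[1],d[0])))
print(w[:4].mean(0),w[4:].mean(0))
plan(np.r_[w[:4].mean(0),.19],-68)
```

```text
[[-42.0048 -10.509 ]
 [-43.7438  12.2126]
 [ 25.1226  18.3704]
 [ 27.3217  -4.7493]
 [-20.9867 -14.8296]
 [-24.0724  19.7952]
 [  4.6421  22.7117]
 [  6.9401 -12.5588]]
[-8.3261  3.8312] [-8.3692  3.7796]
0.06956531364065059 20.863399479555465
0.06914115111650886 21.22376023876284
0.02801892718617372 20.762876480756724
0.02886219314820364 21.913655910817255
[ 0.5803 -0.2699] [ 0.5803 -0.2699]
pos [ 0.5712 -0.2686  0.2038] jawdeg -73.9 f [0.6229 0.1048 1.104 ] open 0.0852 t 34.25 q6 0.78
shift(cm, before turn) [ 1.3823  0.3831 -0.8327]
turn [-5.8859  0.0022  0.0013] target -68.0
shift after turn [ 1.3823  0.4665 -0.7889]
```

Request:
move_arm([
  [[1, 0, 0], [-5, 0, 0], 0.2],
  [[3, 0.45, -0.8], [0, 0, 0], 0.2],
  [[3, 0, 0], [0, 0, 0], 0.2],
  [[3, 0, 0], [0, 0, 0], 0.2],
  [[3, 0, 0], [0, 0, 0], 0.2],
  [[2, 0, 0], [0, 0, 0], 0.2],
  [[1.1, 0, 0], [0, 0, 0], 0.2],
  [[0, 0, 0], [0, 0, 0], 0.2],
  [[0, 0, 0], [0, 0, 0], 0.2],
  [[0, 0, 0], [0, 0, 0], 0.2],
])

```text
time_s: 35.5
ee_pos: [0.5809, -0.2717, 0.0434]
tool_rot: [0.696, 0.129, -0.695, 0.13]
force: [0.6, 0.3, -0.1]
opening: 0.0684
```

Request:
move_arm([
  [[0, 0, 0], [0, 0, 0], 1],
  [[0, 0, 0], [0, 0, 0], 1],
  [[0, 0, 0], [0, 0, 0], 1],
  [[0, 0, 0], [0, 0, 0], 1],
  [[0, 0, 0], [0, 0, 0], 1],
  [[0, 0, 0], [0, 0, 0], 1],
  [[0, 0, 0], [0, 0, 0], 1],
  [[0, 0, 0], [0, 0, 0], 1],
  [[0, 0, 0], [0, 0, 0], 1],
  [[0, 0, 0], [0, 0, 0], 1],
], squeeze=60)

```text
time_s: 36.75
ee_pos: [0.5803, -0.2714, 0.0425]
tool_rot: [-0.695, -0.129, 0.695, -0.129]
force: [-1.4, 0.3, 4.7]
opening: 0.0191
```

Run:
```python
from objs import *
c,im=snap("wrist","w20")
plan([.4389,.0240,.2],86.05)
cv2.imwrite("pics/w20a.png",cv2.resize(im[165:325,195:355],None,fx=4,fy=3.7,interpolation=cv2.INTER_CUBIC))
```

```text
pos [ 0.5803 -0.2714  0.0425] jawdeg -69.0 f [-1.2263  1.6329  4.867 ] open 0.0190 t 36.80 q6 0.70
shift(cm, before turn) [-15.7507 -32.6457   2.5966]
turn [24.9903  0.0082 -0.011 ] target -93.95
shift after turn [-15.7462 -28.4959  16.1436]
```

View pics/w20a.png

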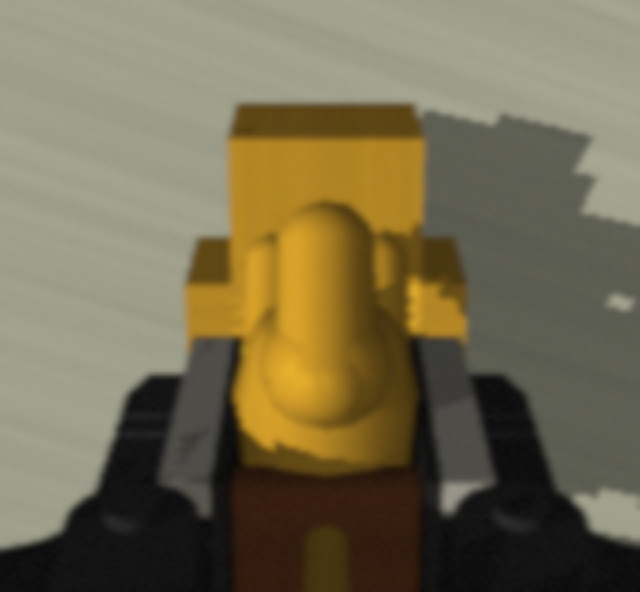

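Run:
```python
from h import *
c,im=load("w20")
print(rel(c,[[252.1,201.6],[301,201.6],[241.1,241.2],[311.5,241.2]],.018))
```

```text
[[-35.3956 -12.0725]
 [-35.3808  11.7037]
 [-14.4351 -18.1533]
 [-14.4108  17.5298]]
```

Request:
move_arm([
  [[-4, 0, 0], [0, 0, 0], 1],
  [[-5, 0, 0], [8.4, 0, 0], 1],
  [[-5, 0, 0], [8.3, 0, 0], 1],
  [[0, 0, 0], [8.3, 0, 0], 1],
  [[0, -4.8, 2.7], [0, 0, 0], 1],
  [[0, -4.8, 2.7], [0, 0, 0], 1],
  [[0, -4.8, 2.7], [0, 0, 0], 1],
  [[0, -4.7, 2.7], [0, 0, 0], 1],
  [[0, -4.7, 2.7], [0, 0, 0], 1],
  [[0, -4.7, 2.7], [0, 0, 0], 1],
])

```text
time_s: 38.05
ee_pos: [0.4367, 0.0256, 0.1814]
tool_rot: [-0.706, 0.025, 0.707, 0.025]
force: [-0.2, 0.1, -2.9]
opening: 0.0191
```

Request:
move_arm([
  [[2, 0, 0], [0, 0, 0], 1],
  [[2, 0, 0], [0, 0, 0], 1],
  [[0, 0, 0], [0, 0, 0], 1],
  [[0, 0, 0], [0, 0, 0], 1],
  [[0, 0, 0], [0, 0, 0], 1],
  [[0, 0, 0], [0, 0, 0], 1],
  [[0, 0, 0], [0, 0, 0], 1],
  [[0, 0, 0], [0, 0, 0], 1],
  [[0, 0, 0], [0, 0, 0], 1],
  [[0, 0, 0], [0, 0, 0], 1],
])

```text
time_s: 39.3
ee_pos: [0.4383, 0.0242, 0.1423]
tool_rot: [-0.706, 0.024, 0.707, 0.024]
force: [0.5, -0.2, -2.0]
opening: 0.0189
```

Run:
```python
from objs import *
plan([.4385,.0235,.1175],86.05)
c,im=snap("wrist","w21")
cv2.imwrite("pics/w21a.png",cv2.resize(im[145:305,195:355],None,fx=4,fy=3.7,interpolation=cv2.INTER_CUBIC))
```

```text
pos [0.4383 0.0242 0.1423] jawdeg -94.0 f [ 0.4867 -0.152  -1.9734] open 0.0189 t 39.30 q6 1.60
shift(cm, before turn) [ 2.4788  0.0667 -0.029 ]
turn [-0.0084  0.0325 -0.0018] target -93.95000000000003
shift after turn [ 2.4788  0.0667 -0.0276]
```

View pics/w21a.png

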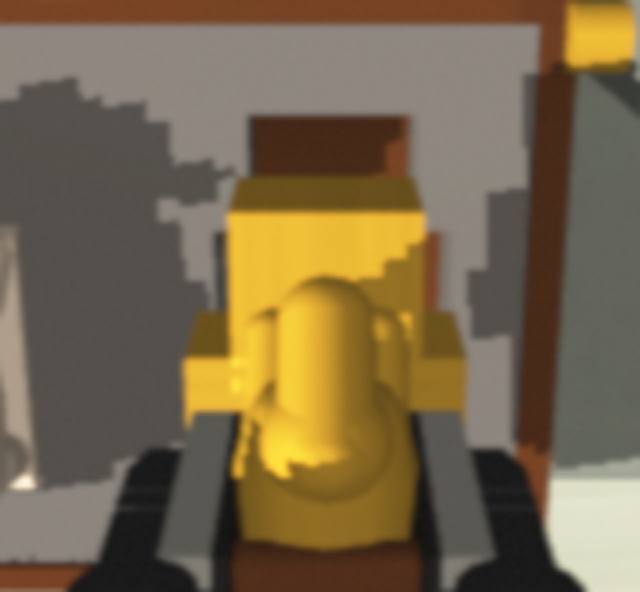

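Run:
```python
from h import *
c,im=load("w21")
print(rel(c,[[256.9,176],[297.6,176],[249.1,207.6],[304.9,207.6]],.068))
```

```text
[[-37.116  -12.4497]
 [-37.1003  13.3212]
 [-16.0893 -17.9589]
 [-16.066   18.5291]]
```

Request:
move_arm([
  [[1, 0.06, -0.02], [0, 0, 0], 1],
  [[1, 0, 0], [0, 0, 0], 1],
  [[0.6, 0, 0], [0, 0, 0], 1],
  [[0.5, 0, 0], [0, 0, 0], 1],
  [[0.5, 0, 0], [0, 0, 0], 1],
  [[0.5, 0, 0], [0, 0, 0], 1],
  [[0.5, 0, 0], [0, 0, 0], 1],
  [[0.4, 0, 0], [0, 0, 0], 1],
  [[0.3, 0, 0], [0, 0, 0], 1],
  [[0, 0, 0], [0, 0, 0], 1],
])

```text
time_s: 40.6
ee_pos: [0.4389, 0.0232, 0.0923]
tool_rot: [0.707, -0.025, -0.706, -0.024]
force: [-8.1, -3.3, 34.3]
opening: 0.0191
```

Request:
move_arm([
  [[-0.3, 0, 0], [0, 0, 0], 1],
  [[0, 0, 0], [0, 0, 0], 0.5],
  [[0, 0, 0], [0, 0, 0], 0.5],
  [[0, 0, 0], [0, 0, 0], 0.5],
  [[-2, 0, 0], [0, 0, 0], 0.5],
  [[-3, 0, 0], [0, 0, 0], 0.5],
  [[-4, 0, 0], [0, 0, 0], 0.5],
  [[-5, 0, 0], [0, 0, 0], 0],
  [[0, 0, 0], [0, 0, 0], 0],
  [[0, 0, 0], [0, 0, 0], 0],
])

```text
time_s: 41.85
ee_pos: [0.438, 0.0237, 0.2318]
tool_rot: [-0.706, 0.024, 0.707, 0.024]
force: [0.3, 0.3, -0.2]
opening: 0.0854
```

Run:
```python
from objs import *
c,im=snap("wrist","w22");snap("top","t22")
plan([.58,-.40,.23],90)
c,im=load("w19")
cv2.imwrite("pics/w19b.png",cv2.resize(im[160:320,340:500],None,fx=4,fy=3.7,interpolation=cv2.INTER_CUBIC))
```

```text
pos [0.4373 0.0237 0.2308] jawdeg -94.0 f [ 0.3595  0.4537 -0.6376] open 0.0853 t 41.95 q6 1.60
shift(cm, before turn) [  0.0106  41.2829 -17.1632]
turn [-3.9567  0.2245  0.0075] target -90.00000000000001
shift after turn [  0.0778  42.3688 -14.2735]
```

View pics/w22.png

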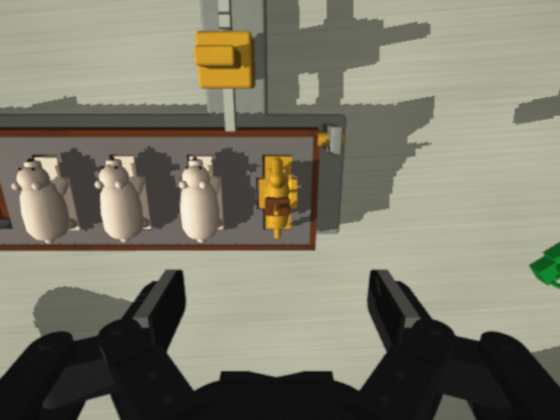

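View pics/w19b.png

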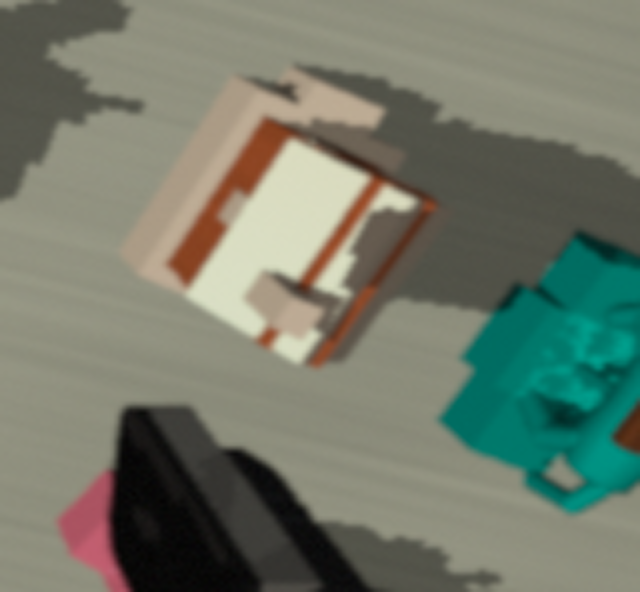

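View pics/t22.png

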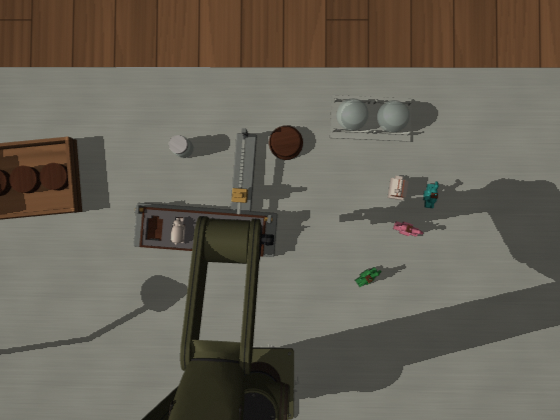

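Request:
move_arm([
  [[0, 5.2, -2.2], [0, 0, 0], 0],
  [[0, 5.2, -2.2], [0, 0, 0], 0],
  [[0, 5.2, -2.2], [0, 0, 0], 0],
  [[0, 5.2, -2.2], [0, 0, 0], 0],
  [[0, 5.2, -2.2], [0, 0, 0], 0],
  [[0, 5.2, -2.2], [0, 0, 0], 0],
  [[0, 5.1, -2], [0, 0, 0], 0],
  [[0, 5, -2], [0, 0, 0], 0],
  [[0, 0, 0], [-10.7, 0, 0], 0],
  [[0, 0, 0], [-10.7, 0, 0], 0],
])

```text
time_s: 43.2
ee_pos: [0.5807, -0.4009, 0.2287]
tool_rot: [-0.697, -0.11, 0.7, -0.107]
force: [0.1, 0.4, -0.6]
opening: 0.0852
```

Request:
move_arm([
  [[0, 0, 0], [-10.7, 0, 0], 0],
  [[0, 0, 0], [-10.7, 0, 0], 0],
  [[0, 0, 0], [-10.7, 0, 0], 0],
  [[0, 0, 0], [-10.7, 0, 0], 0],
  [[0, 0, 0], [-10.7, 0, 0], 0],
  [[0, 0, 0], [-9, 0, 0], 0],
  [[0, 0, 0], [0, 0, 0], 0],
  [[0, 0, 0], [0, 0, 0], 0],
  [[0, 0, 0], [0, 0, 0], 0],
  [[0, 0, 0], [0, 0, 0], 0],
])

```text
time_s: 44.45
ee_pos: [0.5815, -0.4003, 0.2321]
tool_rot: [-0.542, -0.454, 0.542, -0.454]
force: [-0.1, 0.3, -0.3]
opening: 0.0851
```

Run:
```python
from objs import *
c,im=snap("wrist","w23")
plan([.58,-.40,.2],-10)
```

```text
pos [ 0.5816 -0.4003  0.2322] jawdeg -10.1 f [-0.1902  0.2632 -0.0215] open 0.0857 t 44.50 q6 -0.49
shift(cm, before turn) [ 3.2226 -0.16   -0.0029]
turn [-0.0923  0.0034  0.0261] target -9.999999999999993
shift after turn [ 3.2225 -0.1615 -0.003 ]
```

View pics/w23.png

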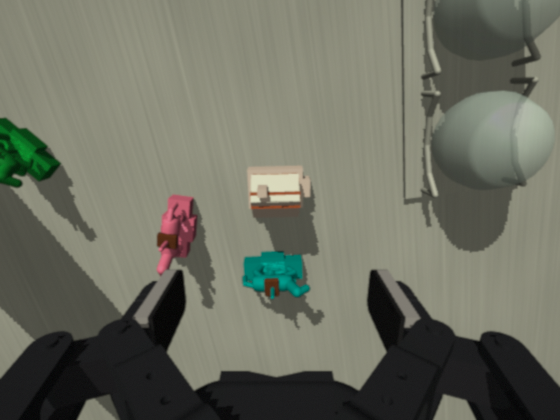

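Run:
```python
from h import *
c,im=load("w23")
cv2.imwrite("pics/w23a.png",cv2.resize(im[150:230,230:330],None,fx=7,fy=7,interpolation=cv2.INTER_CUBIC))
```

```text
(no output)
```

View pics/w23a.png

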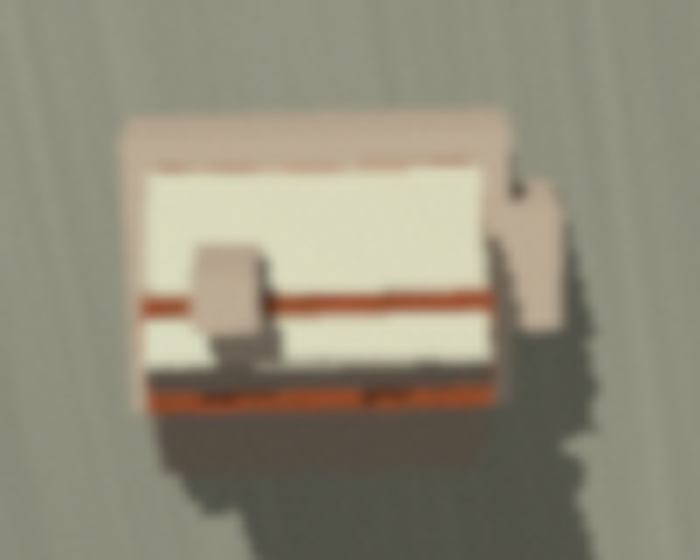

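Run:
```python
from h import *
c,im=load("w23")
f=lambda u,v:[230+(u+.5)/7-.5,150+(v+.5)/7-.5]
P=[f(122,130),f(510,118),f(134,405),f(562,185),f(562,330)]
print(rel(c,P,.018))
print(rel(c,[f(126,116),f(508,107)],.0))
print(rel(c,[f(142,307),f(492,299)],.072), "ridge")
```

```text
[[-15.8735 -31.6588]
 [-17.6934  27.7578]
 [ 28.4159 -31.0433]
 [ -7.2569  36.0524]
 [ 16.0192  36.8104]]
[[-14.7018 -32.6241]
 [-16.1259  28.8831]]
[[ -2.6158 -24.6798]
 [ -3.6845  21.5149]] ridge
```

Request:
move_arm([
  [[4, 0, 0], [-1.7, 0, 0], 0],
  [[4, -0.17, 0.55], [0, 0, 0], 0],
  [[4, 0, 0], [0, 0, 0], 0],
  [[3, 0, 0], [0, 0, 0], 0],
  [[0, 0, 0], [0, 0, 0], 0],
  [[0, 0, 0], [0, 0, 0], 0],
  [[0, 0, 0], [0, 0, 0], 0],
  [[0, 0, 0], [0, 0, 0], 0],
  [[0, 0, 0], [0, 0, 0], 0],
  [[0, 0, 0], [0, 0, 0], 0],
])

```text
time_s: 45.75
ee_pos: [0.5791, -0.4055, 0.0826]
tool_rot: [-0.535, -0.462, 0.535, -0.462]
force: [-1.4, 0.3, -0.2]
opening: 0.0855
```

Run:
```python
from h import *
c,im=snap("wrist","w24")
plan([.58,-.40,.042],-8.4)
cv2.imwrite("pics/w24a.png",cv2.resize(im[150:330,180:380],None,fx=4,fy=3.3,interpolation=cv2.INTER_CUBIC))
```

```text
pos [ 0.579  -0.4055  0.0824] jawdeg -8.4 f [0.4414 0.2223 0.72  ] open 0.0855 t 45.80 q6 -0.52
shift(cm, before turn) [ 4.0399  0.0178 -0.559 ]
turn [0.0431 0.0095 0.0186] target -8.400000000000002
shift after turn [ 4.04    0.0161 -0.5584]
```

View pics/w24a.png

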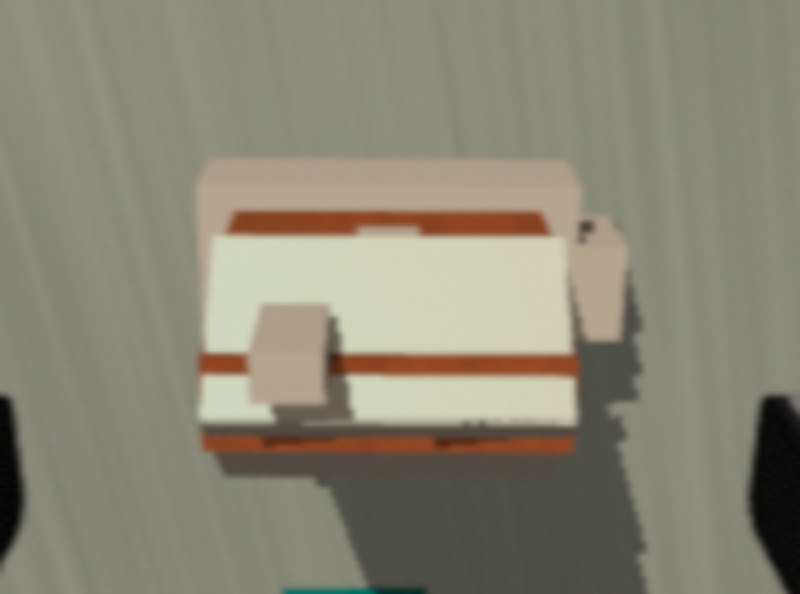

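Run:
```python
from h import *
c,im=load("w24")
f=lambda u,v:[180+(u+.5)/4-.5,150+(v+.5)/3.3-.5]
print(rel(c,[f(196,184),f(581,186),f(627,245),f(622,340)],.018))
print(rel(c,[f(208,159),f(570,161)],0))
```

```text
[[-21.1408 -29.6916]
 [-20.7142  30.041 ]
 [ -8.8438  37.8782]
 [ 11.2318  38.2442]]
[[-20.8092 -30.239 ]
 [-20.3507  30.8261]]
```

Request:
move_arm([
  [[1.5, 0, 0.11], [0, 0, 0], 0],
  [[1.5, 0, 0], [0, 0, 0], 0],
  [[1, 0, 0], [0, 0, 0], 0],
  [[0, 0, 0], [0, 0, 0], 0],
  [[0, 0, 0], [0, 0, 0], 1],
  [[0, 0, 0], [0, 0, 0], 1],
  [[0, 0, 0], [0, 0, 0], 1],
  [[0, 0, 0], [0, 0, 0], 1],
  [[0, 0, 0], [0, 0, 0], 1],
  [[0, 0, 0], [0, 0, 0], 1],
], squeeze=60)

```text
time_s: 47.05
ee_pos: [0.5794, -0.407, 0.0431]
tool_rot: [-0.535, -0.462, 0.535, -0.463]
force: [0.9, -0.3, 6.0]
opening: 0.0472
```

Run:
```python
from h import *
c,im=snap("wrist","w25")
plan([.4542,.3032,.2],-3.95)
cv2.imwrite("pics/w25a.png",cv2.resize(im[170:350,180:380],None,fx=4,fy=3.3,interpolation=cv2.INTER_CUBIC))
```

```text
pos [ 0.5794 -0.407   0.0431] jawdeg -8.4 f [ 0.7348 -0.9985  5.7311] open 0.0471 t 47.10 q6 -0.53
shift(cm, before turn) [-15.7752 -22.6944 -68.432 ]
turn [-4.4094  0.0536 -0.0503] target -3.9500000000000046
shift after turn [-15.6928 -17.3792 -69.9895]
```

View pics/w25a.png

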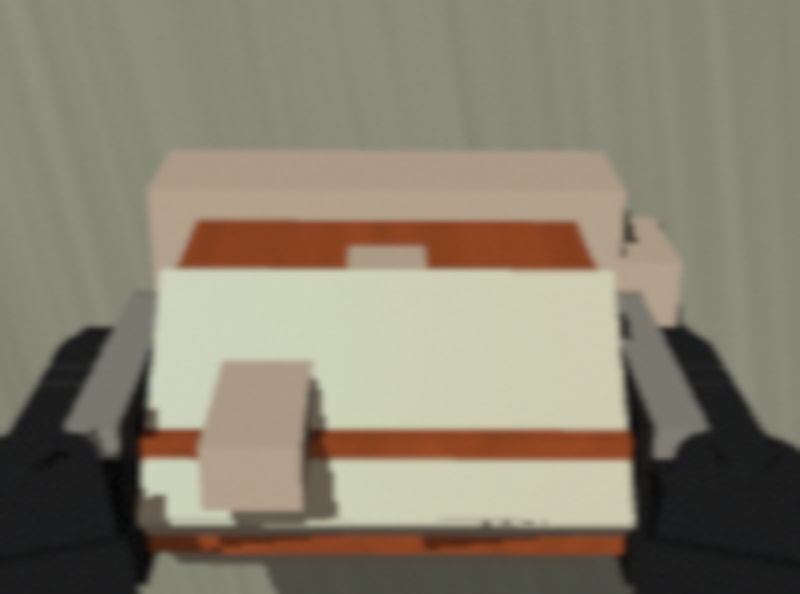

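Run:
```python
from h import *
c,im=load("w25")
f=lambda u,v:[180+(u+.5)/4-.5,170+(v+.5)/3.3-.5]
print(rel(c,[f(150,188),f(625,190),f(682,262)],.018))
print(rel(c,[f(167,151),f(603,151)],0))
```

```text
[[-22.5049 -29.8312]
 [-22.1272  29.6783]
 [-10.102   37.6974]]
[[-22.1246 -30.6499]
 [-22.0743  29.861 ]]
```

Request:
move_arm([
  [[-5, 0, 0], [0, 0, 0], 1],
  [[-5, 0, 0], [0, 0, 0], 1],
  [[-5, 0, 0], [-2.2, 0, 0], 1],
  [[-5, 0, 0], [-2.2, 0, 0], 1],
  [[0, -1.4, -5.8], [0, 0, 0], 1],
  [[0, -1.4, -5.8], [0, 0, 0], 1],
  [[0, -1.4, -5.8], [0, 0, 0], 1],
  [[0, -1.4, -5.8], [0, 0, 0], 1],
  [[0, -1.4, -5.8], [0, 0, 0], 1],
  [[0, -1.4, -5.8], [0, 0, 0], 1],
])

```text
time_s: 48.35
ee_pos: [0.5178, -0.0517, 0.2413]
tool_rot: [-0.517, -0.483, 0.518, -0.482]
force: [0.5, 0.3, -1.0]
opening: 0.0472
```

Request:
move_arm([
  [[0, -1.5, -5.9], [0, 0, 0], 1],
  [[0, -1.5, -5.9], [0, 0, 0], 1],
  [[0, -1.5, -5.9], [0, 0, 0], 1],
  [[0, -1.5, -5.9], [0, 0, 0], 1],
  [[0, -1.5, -5.8], [0, 0, 0], 1],
  [[0, -1.5, -5.8], [0, 0, 0], 1],
  [[0, 0, 0], [0, 0, 0], 1],
  [[0, 0, 0], [0, 0, 0], 1],
  [[0, 0, 0], [0, 0, 0], 1],
  [[0, 0, 0], [0, 0, 0], 1],
])

```text
time_s: 49.6
ee_pos: [0.454, 0.3024, 0.2422]
tool_rot: [-0.517, -0.482, 0.518, -0.482]
force: [0.1, -0.1, -1.4]
opening: 0.0471
```

Run:
```python
from h import *
plan([.4542,.3032,.142],-3.95)
```

```text
pos [0.454  0.3024 0.2422] jawdeg -4.1 f [ 0.0587 -0.0979 -1.3791] open 0.0471 t 49.60 q6 0.58
shift(cm, before turn) [10.0198  0.0247 -0.0892]
turn [-0.1336  0.0224  0.0479] target -3.950000000000001
shift after turn [10.0198  0.0165 -0.0852]
```

Request:
move_arm([
  [[3, 0.02, -0.06], [-0.1, 0, 0], 1],
  [[3, 0, 0], [0, 0, 0], 1],
  [[3, 0, 0], [0, 0, 0], 1],
  [[1.2, 0, 0], [0, 0, 0], 1],
  [[0, 0, 0], [0, 0, 0], 1],
  [[0, 0, 0], [0, 0, 0], 1],
  [[0, 0, 0], [0, 0, 0], 1],
  [[0, 0, 0], [0, 0, 0], 1],
  [[0, 0, 0], [0, 0, 0], 1],
  [[0, 0, 0], [0, 0, 0], 1],
])

```text
time_s: 50.85
ee_pos: [0.4539, 0.3044, 0.1404]
tool_rot: [-0.516, -0.483, 0.517, -0.483]
force: [-0.3, -0.6, -1.8]
opening: 0.047
```

Run:
```python
from h import *
plan([.4542,.3032,.0931],-3.95)
c,im=snap("wrist","w26")
cv2.imwrite("pics/w26a.png",cv2.resize(im[140:320,180:380],None,fx=4,fy=3.3,interpolation=cv2.INTER_CUBIC))
```

```text
pos [0.4539 0.3044 0.1404] jawdeg -3.9 f [-0.3305 -0.5568 -1.7948] open 0.0470 t 50.85 q6 0.58
shift(cm, before turn) [4.7337 0.0423 0.1192]
turn [ 0.0974 -0.0075  0.0184] target -3.9499999999999957
shift after turn [4.7338 0.041  0.1186]
```

View pics/w26a.png

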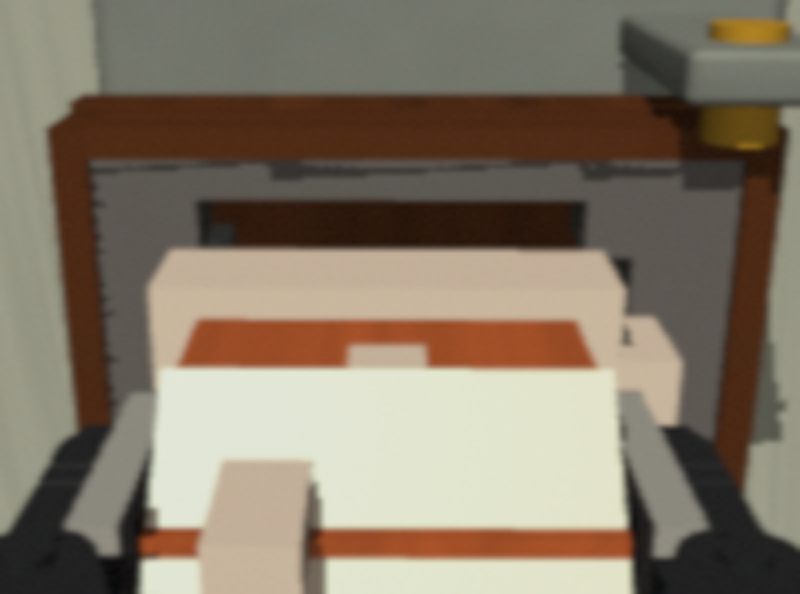

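Run:
```python
from h import *
c,im=load("w26")
f=lambda u,v:[180+(u+.5)/4-.5,140+(v+.5)/3.3-.5]
print(rel(c,[f(197,202),f(586,203)],.068))
```

```text
[[-21.8232 -30.6638]
 [-21.5914  31.9133]]
```

Request:
move_arm([
  [[1, 0.05, 0.17], [0, 0, 0], 1],
  [[1, 0, 0], [0, 0, 0], 1],
  [[0.5, 0, 0], [0, 0, 0], 1],
  [[0, 0, 0], [0, 0, 0], 1],
  [[0.5, 0, 0], [0, 0, 0], 1],
  [[0.5, 0, 0], [0, 0, 0], 1],
  [[0.5, 0, 0], [0, 0, 0], 1],
  [[0.5, 0, 0], [0, 0, 0], 1],
  [[0.2, 0, 0], [0, 0, 0], 1],
  [[0, 0, 0], [0, 0, 0], 1],
])

```text
time_s: 52.15
ee_pos: [0.4548, 0.3028, 0.0931]
tool_rot: [0.517, 0.483, -0.516, 0.483]
force: [2.3, 0.7, -3.5]
opening: 0.0475
```

Run:
```python
from h import *
plan([.4542,.3032,.0931],-3.95)
```

```text
pos [0.4548 0.3028 0.0931] jawdeg -3.9 f [ 2.3146  0.7333 -3.5291] open 0.0475 t 52.15 q6 0.58
shift(cm, before turn) [-0.0018 -0.0616 -0.0322]
turn [ 0.0842 -0.0284 -0.0166] target -3.950000000000003
shift after turn [-0.0018 -0.0616 -0.0321]
```

Seated nominally; press to confirm the bottom.

Request:
move_arm([
  [[0.1, 0, 0], [0, 0, 0], 1],
  [[0.1, 0, 0], [0, 0, 0], 1],
  [[0.1, 0, 0], [0, 0, 0], 1],
  [[0, 0, 0], [0, 0, 0], 1],
  [[0, 0, 0], [0, 0, 0], 1],
  [[0, 0, 0], [0, 0, 0], 1],
  [[0, 0, 0], [0, 0, 0], 1],
  [[0, 0, 0], [0, 0, 0], 1],
  [[0, 0, 0], [0, 0, 0], 1],
  [[0, 0, 0], [0, 0, 0], 1],
])

```text
time_s: 53.4
ee_pos: [0.4547, 0.3029, 0.093]
tool_rot: [0.517, 0.483, -0.516, 0.483]
force: [-0.3, -1.2, 17.0]
opening: 0.0472
```

Request:
move_arm([
  [[-0.3, 0, 0], [0, 0, 0], 1],
  [[0, 0, 0], [0, 0, 0], 0.25],
  [[0, 0, 0], [0, 0, 0], 0.25],
  [[0, 0, 0], [0, 0, 0], 0.25],
  [[-2, 0, 0], [0, 0, 0], 0.25],
  [[-4, 0, 0], [0, 0, 0], 0.25],
  [[-5, 0, 0], [0, 0, 0], 0.25],
  [[-5, 0, 2], [0, 0, 0], 0],
  [[0, 0, 5], [0, 0, 0], 0],
  [[0, 0, 5], [0, 0, 0], 0],
])

```text
time_s: 54.65
ee_pos: [0.4461, 0.1821, 0.2539]
tool_rot: [0.516, 0.483, -0.516, 0.483]
force: [1.4, -0.5, -0.4]
opening: 0.0854
```

Run:
```python
from h import *
for i in range(4): read_camera("top")
plan([.555,.054,.25],-3.95)
c,im=snap("wrist","w27");snap("side","s27")
s=cv2.imread("pics/s27.png");cv2.imwrite("pics/s27a.png",cv2.resize(s[130:260,160:360],None,fx=4,fy=4,interpolation=cv2.INTER_CUBIC))
```

```text
pos [0.4459 0.1823 0.2532] jawdeg -4.0 f [ 0.3066  0.6807 -0.5457] open 0.0858 t 54.85 q6 0.37
shift(cm, before turn) [ 0.3001 11.7725 12.0451]
turn [-0.0399 -0.0302  0.0634] target -3.9500000000000046
shift after turn [ 0.3195 11.7638 12.0532]
```

View pics/w27.png

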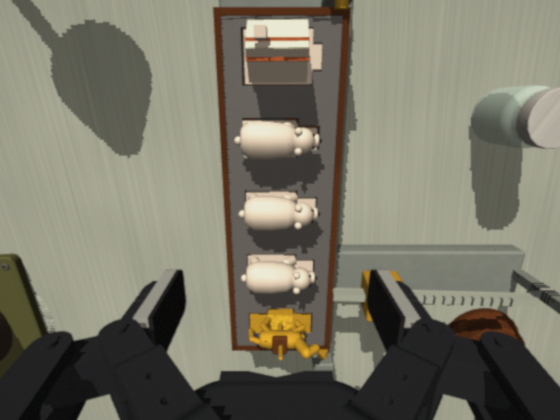

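View pics/s27a.png

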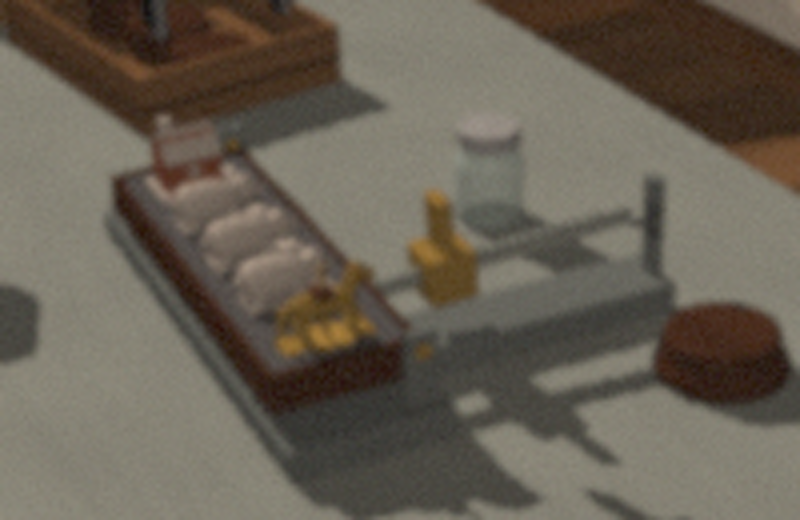

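Request:
move_arm([
  [[0, 3, 3], [0, 0, 0], 0],
  [[0, 3, 3], [0, 0, 0], 0],
  [[0, 3, 3], [0, 0, 0], 0],
  [[0, 2.8, 3], [0, 0, 0], 0],
  [[0, 0, 0], [0, 0, 0], 0],
  [[0, 0, 0], [0, 0, 0], 0],
  [[0, 0, 0], [0, 0, 0], 0],
  [[0, 0, 0], [0, 0, 0], 0],
  [[0, 0, 0], [0, 0, 0], 0],
  [[0, 0, 0], [0, 0, 0], 0],
])

```text
time_s: 56.2
ee_pos: [0.5558, 0.0554, 0.2534]
tool_rot: [-0.516, -0.483, 0.517, -0.483]
force: [0.0, -0.1, 0.6]
opening: 0.0856
```

Run:
```python
from h import *
plan([.555,.054,.25],-3.95)
c,im=snap("wrist","w28");snap("side","s28")
s=cv2.imread("pics/s27.png");cv2.imwrite("pics/s27b.png",cv2.resize(s[170:215,250:330],None,fx=9,fy=9,interpolation=cv2.INTER_CUBIC))
```

```text
pos [0.5558 0.0554 0.2534] jawdeg -3.8 f [ 0.0246 -0.1362  0.5581] open 0.0856 t 56.20 q6 0.09
shift(cm, before turn) [ 0.3407 -0.0663  0.1478]
turn [ 0.1128 -0.0012  0.0145] target -3.9499999999999957
shift after turn [ 0.3407 -0.0661  0.1479]
```

View pics/w28.png

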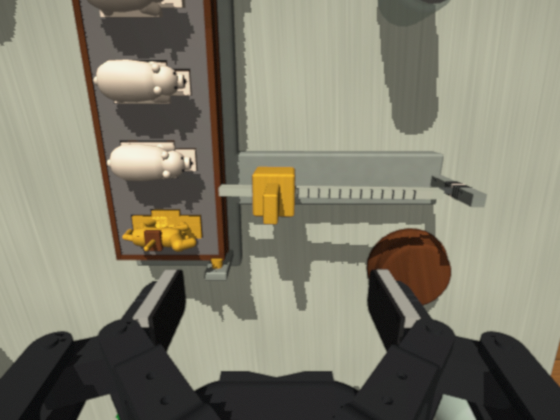

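View pics/s27b.png

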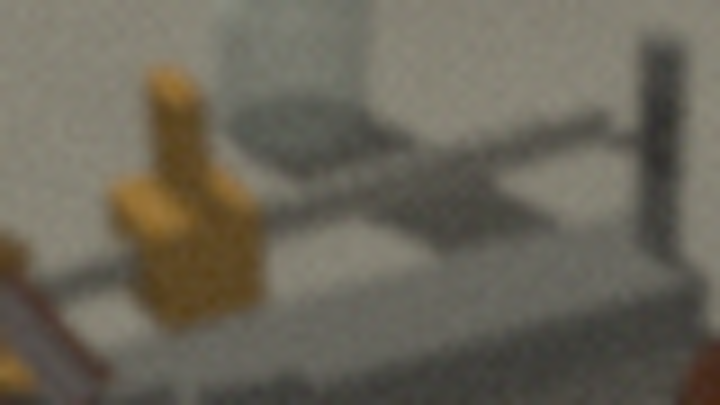

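Run:
```python
from h import *
c,im=load("w28")
cv2.imwrite("pics/w28a.png",cv2.resize(im[140:240,210:310],None,fx=6,fy=6,interpolation=cv2.INTER_CUBIC))
cv2.imwrite("pics/w28b.png",cv2.resize(im[150:220,390:490],None,fx=6,fy=6,interpolation=cv2.INTER_CUBIC))
```

```text
(no output)
```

View pics/w28a.png

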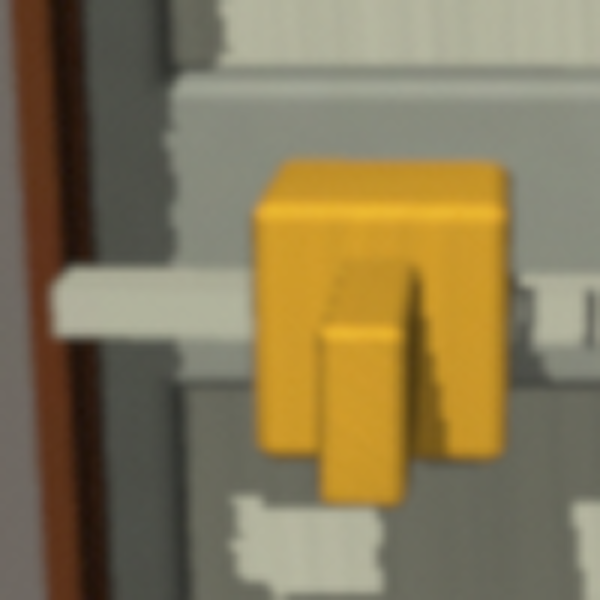

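View pics/w28b.png

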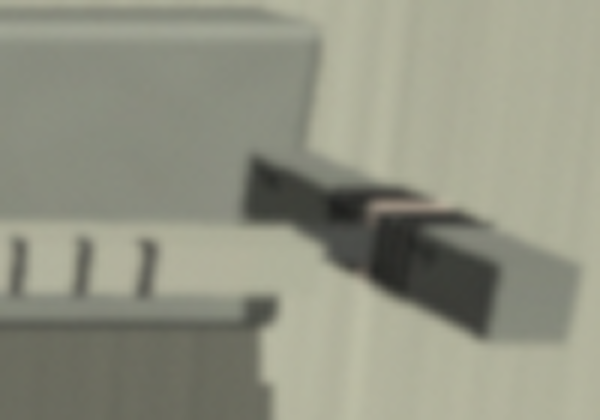

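Run:
```python
from h import *
c,im=load("w28")
f=lambda u,v:[210+(u+.5)/6-.5,140+(v+.5)/6-.5]
T=[f(322,328),f(403,328),f(406,500),f(320,500)];B=[f(256,212),f(507,212),f(504,457),f(259,457)]
for z in(.13,.14,.15,.16):
    w=cast(c,T,z);print(z,np.linalg.norm(np.diff(w,axis=0),axis=1),w.mean(0))
for z in(.09,.10,.11,.12):
    w=cast(c,B,z);print(z,np.linalg.norm(np.diff(w,axis=0),axis=1),w.mean(0))
cs,s=load("s27")
# triangulate tab top centre
def ray(c,p):
    a=c["cam_to_world"][:3,3];b=cast(c,p,0)[0];return a,(b-a)/np.linalg.norm(b-a)
a1,d1=ray(c,np.mean(T,0));a2,d2=ray(cs,[269.1,178.2])
A=np.c_[d1,-d2];t=np.linalg.lstsq(A,a2-a1,rcond=None)[0];print(a1+t[0]*d1,a2+t[1]*d2)
```

```text
0.13 [0.0109 0.0247 0.0119] [0.5505 0.0555 0.13  ]
0.14 [0.0104 0.0237 0.0114] [0.5509 0.0588 0.14  ]
0.15 [0.01   0.0227 0.0109] [0.5513 0.062  0.15  ]
0.16 [0.0096 0.0217 0.0104] [0.5518 0.0653 0.16  ]
0.09 [0.0384 0.0397 0.0391] [0.5527 0.0551 0.09  ]
0.1 [0.0371 0.0383 0.0377] [0.5529 0.0579 0.1   ]
0.11 [0.0357 0.037  0.0363] [0.5532 0.0608 0.11  ]
0.12 [0.0344 0.0356 0.035 ] [0.5535 0.0636 0.12  ]
[0.5507 0.0574 0.1352] [0.5524 0.0566 0.1354]
```

Request:
move_arm([
  [[3, -0.5, -0.1], [0.1, 0, 0], 0.5],
  [[3, 0, 0], [0, 0, 0], 0.5],
  [[3, 0, 0], [0, 0, 0], 0.5],
  [[2.8, 0, 0], [0, 0, 0], 0.5],
  [[1.4, 0, 0], [0, 0, 0], 0.5],
  [[0, 0, 0], [0, 0, 0], 0.5],
  [[0, 0, 0], [0, 0, 0], 0.5],
  [[0, 0, 0], [0, 0, 0], 0.79],
  [[0, 0, 0], [0, 0, 0], 0.79],
  [[0, 0, 0], [0, 0, 0], 0.79],
], squeeze=20)

```text
time_s: 57.55
ee_pos: [0.5511, 0.0566, 0.1217]
tool_rot: [0.517, 0.482, -0.517, 0.482]
force: [0.3, 0.3, -0.3]
opening: 0.0178
```

Run:
```python
from h import *
plan([.5507,.0565,.12],-3.95)
c,im=snap("wrist","w29");snap("side","s29")
```

```text
pos [0.5511 0.0566 0.1217] jawdeg -4.0 f [ 0.2666  0.3295 -0.3409] open 0.0178 t 57.55 q6 0.10
shift(cm, before turn) [ 0.1702 -0.0429  0.0087]
turn [-0.0099 -0.0054 -0.0198] target -3.9499999999999957
shift after turn [ 0.1702 -0.0428  0.0087]
```

View pics/w29.png

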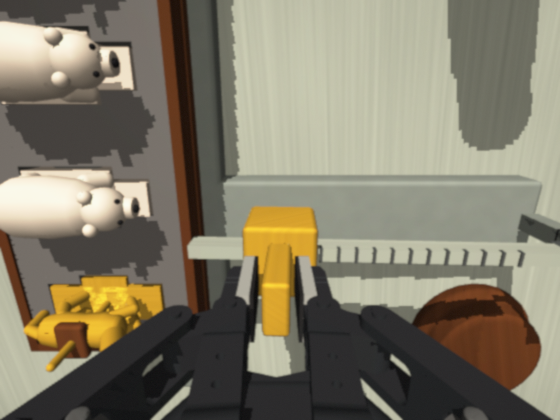

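View pics/s29.png

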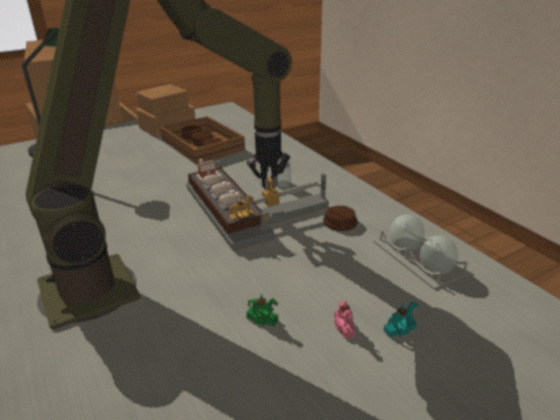

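Run:
```python
from h import *
c,im=load("w28")
w=cast(c,[[414.7,194.5],[403.5,194.5],[392.5,194.5]],.082)
o=np.array([.4486,.1632]);a=np.radians(-3.95);M=np.array([[np.cos(a),np.sin(a)],[-np.sin(a),np.cos(a)]])
print((w[:,:2]-o)@M.T)
print((np.array([.551,.0566])-o)@M.T)
```

```text
[[ 0.2474 -0.1014]
 [ 0.2366 -0.1015]
 [ 0.226  -0.1015]]
[ 0.1095 -0.0993]
```

Request:
move_arm([
  [[0, 1, 0], [0, 0, 0], 0.79],
  [[-0.05, 1.2, 0], [0, 0, 0], 0.79],
  [[-0.05, 1.2, 0], [0, 0, 0], 0.79],
  [[-0.05, 1.2, 0], [0, 0, 0], 0.79],
  [[-0.05, 1.2, 0], [0, 0, 0], 0.79],
  [[-0.05, 1.2, 0], [0, 0, 0], 0.79],
  [[-0.05, 1.2, 0], [0, 0, 0], 0.79],
  [[-0.05, 0.9, 0], [0, 0, 0], 0.79],
  [[-0.05, 0.2, 0], [0, 0, 0], 0.79],
  [[0, 0, 0], [0, 0, 0], 0.79],
])

```text
time_s: 58.9
ee_pos: [0.6442, 0.0501, 0.1254]
tool_rot: [0.517, 0.482, -0.517, 0.483]
force: [-0.3, 0.4, 0.9]
opening: 0.0183
```

Request:
move_arm([
  [[0, 0, 0], [0, 0, 0], 0.79],
  [[0, -0.4, 0], [0, 0, 0], 0.5],
  [[0, 0, 0], [0, 0, 0], 0.5],
  [[0, 0, 0], [0, 0, 0], 0.5],
  [[0, 0, 0], [0, 0, 0], 0.5],
  [[0, 0, 0], [0, 0, 0], 0.5],
  [[0, 0, 0], [0, 0, 0], 0.5],
  [[0, 0, 0], [0, 0, 0], 0.5],
  [[0, 0, 0], [0, 0, 0], 0.5],
  [[0, 0, 0], [0, 0, 0], 0.5],
])

```text
time_s: 60.15
ee_pos: [0.6397, 0.0504, 0.1252]
tool_rot: [-0.517, -0.483, 0.517, -0.482]
force: [-0.0, -0.4, -0.3]
opening: 0.0426
```

Run:
```python
from h import *
c,im=snap("wrist","w30");snap("side","s30")
s=cv2.imread("pics/s30.png");cv2.imwrite("pics/s30a.png",cv2.resize(s[130:260,180:360],None,fx=4,fy=4,interpolation=cv2.INTER_CUBIC))
print(get_state()["ee_pos"])
```

```text
[0.6397 0.0504 0.1252]
```

View pics/w30.png

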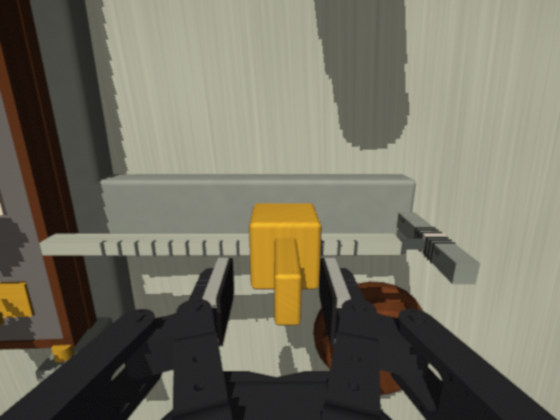

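View pics/s30a.png

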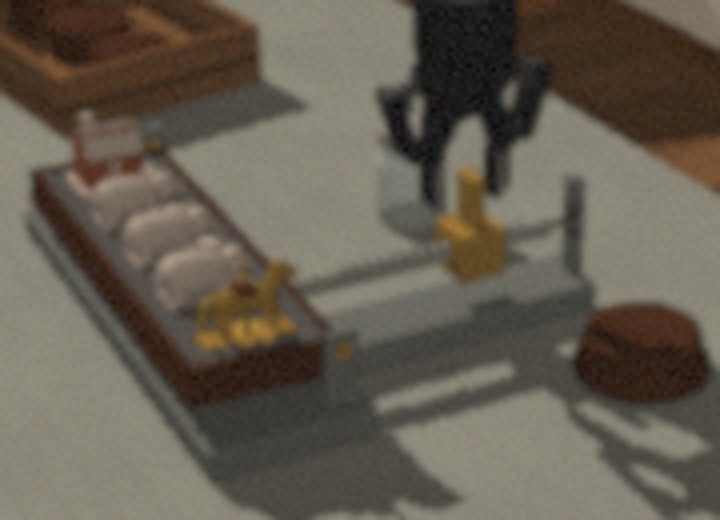

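Run:
```python
from h import *
c=get_calibration("side")
for th in(0,.05,.1):
    # pivot at scale (50,-,70); tip at scale x=274, level z ~?
    o=np.array([.4486,.1632]);a=np.radians(-3.95);x=np.array([np.cos(a),np.sin(a)]);y=np.array([-np.sin(a),np.cos(a)])
    p=o+.274*x-.1*y
    print(th,proj(c,[[p[0],p[1],.08+.224*(.05-th)]]))
A=[cv2.imread(f"pics/{n}.png")[165:205,290:335] for n in("s27","s30")]
cv2.imwrite("pics/cmp.png",cv2.resize(np.hstack(A),None,fx=8,fy=8,interpolation=cv2.INTER_CUBIC))
```

```text
0 [[317.2471 179.9079]]
0.05 [[317.1549 183.1426]]
0.1 [[317.0633 186.3528]]
```

View pics/cmp.png

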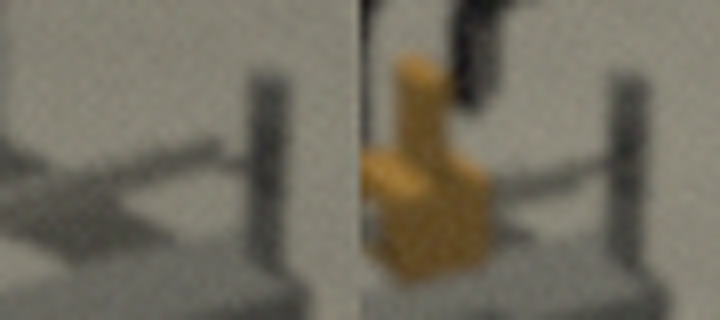

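Run:
```python
from h import *
c,im=load("w30")
cv2.imwrite("pics/w30a.png",cv2.resize(im[200:290,370:490],None,fx=6,fy=6,interpolation=cv2.INTER_CUBIC))
o=np.array([.4486,.1632]);a=np.radians(-3.95);x=np.array([np.cos(a),np.sin(a)]);y=np.array([-np.sin(a),np.cos(a)])
p=o+.274*x-.1*y
for z in(.07,.08,.09,.1): print(z,proj(c,[[*p,z]]), (proj(c,[[*p,z]])-[370,200])*6)
```

```text
0.07 [[399.7732 243.8696]] [[178.6395 263.2176]]
0.08 [[406.0989 250.9993]] [[216.5933 305.9958]]
0.09 [[413.1074 258.8987]] [[258.6446 353.3921]]
0.1 [[420.9158 267.6995]] [[305.4946 406.1972]]
```

View pics/w30a.png

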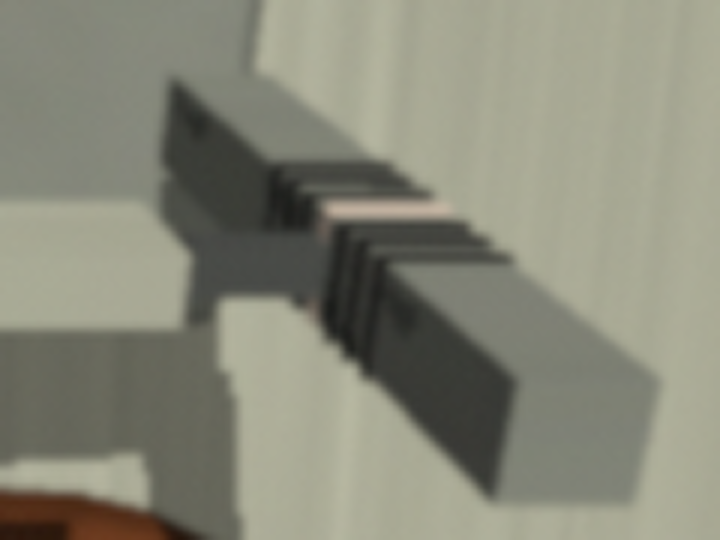

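Run:
```python
from h import *
s=get_state();T=toolR();c=get_calibration("wrist")
rc=T.inv().as_matrix()@c["cam_to_world"][:3,:3];tc=T.inv().apply(c["cam_to_world"][:3,3]-s["ee_pos"])
for th,p in((-50,[.70,.10,.17]),(-50,[.70,.11,.15]),(-40,[.70,.10,.17])):
    R2=(T*R.from_rotvec([0,np.radians(th),0])).as_matrix();M=np.eye(4);M[:3,:3]=R2@rc;M[:3,3]=np.array(p)+R2@tc
    cc=dict(camera_matrix=c["camera_matrix"],cam_to_world=M)
    print(th,p,M[:3,3],proj(cc,[[.715,.0445,.07],[.715,.0445,.08],[.715,.0445,.09],[.74,.05,.12]]))
plan([.70,.11,.22],-3.95)
```

```text
-50 [0.7, 0.1, 0.17] [0.7098 0.246  0.1876] [[302.5277 161.2243]
 [302.9595 173.4765]
 [303.4056 186.1371]
 [343.8928 223.2057]]
-50 [0.7, 0.11, 0.15] [0.7098 0.256  0.1676] [[303.2647 192.1333]
 [303.7049 204.789 ]
 [304.1597 217.8632]
 [344.3503 257.34  ]]
-40 [0.7, 0.1, 0.17] [0.7095 0.2407 0.2127] [[301.3024 184.947 ]
 [301.8625 195.849 ]
 [302.4482 207.2486]
 [342.5776 240.0626]]
pos [0.6397 0.0504 0.1252] jawdeg -4.0 f [-0.5569  0.0421 -0.3155] open 0.0427 t 60.25 q6 0.08
shift(cm, before turn) [-9.4852  5.5972 -6.3631]
turn [-0.0103  0.0003  0.0295] target -3.9499999999999997
shift after turn [-9.4823  5.6032 -6.3621]
```

Request:
move_arm([
  [[-4.5, 0, 0], [0, 0, 0], 0.5],
  [[-4.5, 0, 0], [0, 0, 0], 0.5],
  [[0, 2.8, -3.2], [0, 0, 0], 0.5],
  [[0, 2.8, -3.2], [0, -10, 0], 0.5],
  [[0, 0, 0], [0, -10, 0], 0.5],
  [[0, 0, 0], [0, -10, 0], 0.5],
  [[0, 0, 0], [0, -10, 0], 0.5],
  [[0, 0, 0], [0, -10, 0], 0.5],
  [[0, 0, 0], [0, 0, 0], 0.5],
  [[0, 0, 0], [0, 0, 0], 0.5],
])

```text
time_s: 61.5
ee_pos: [0.7003, 0.1101, 0.2153]
tool_rot: [-0.251, -0.234, 0.687, -0.641]
force: [0.1, -0.5, -0.2]
opening: 0.0426
```

Run:
```python
from h import *
c,im=snap("wrist","w31")
print(get_state()["ee_pos"],toolR().as_matrix(), get_state()["q"])
```

```text
[0.7005 0.1095 0.2164] [[-0.0528  0.9975 -0.0464]
 [-0.7624 -0.0703 -0.6432]
 [-0.6449  0.0014  0.7643]] [ 0.4321  0.7519  1.101  -0.7485  1.7448  0.5466]
```

View pics/w31.png

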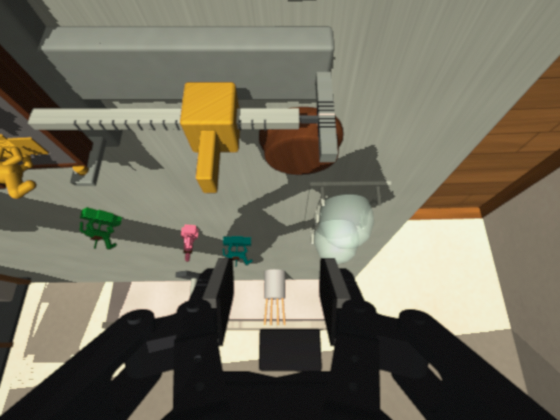

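Run:
```python
from h import *
c,im=load("w31")
cv2.imwrite("pics/w31a.png",cv2.resize(im[65:170,260:350],None,fx=7,fy=5.6,interpolation=cv2.INTER_CUBIC))
```

```text
(no output)
```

View pics/w31a.png

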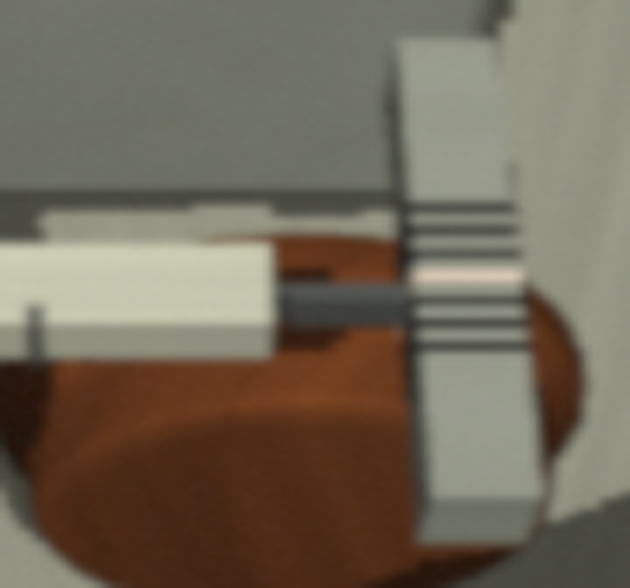

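Run:
```python
from h import *
c,im=load("w31")
cv2.imwrite("pics/w31b.png",cv2.resize(im[95:140,25:185],None,fx=5,fy=8,interpolation=cv2.INTER_CUBIC))
cv2.imwrite("pics/w31c.png",cv2.resize(im[95:140,225:345],None,fx=6.5,fy=8,interpolation=cv2.INTER_CUBIC))
```

```text
(no output)
```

View pics/w31b.png

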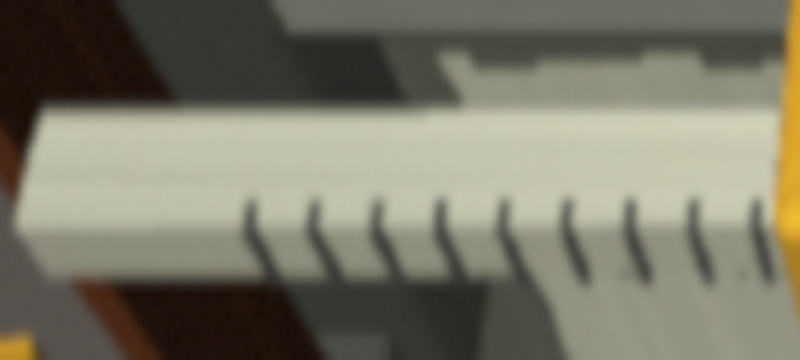

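View pics/w31c.png

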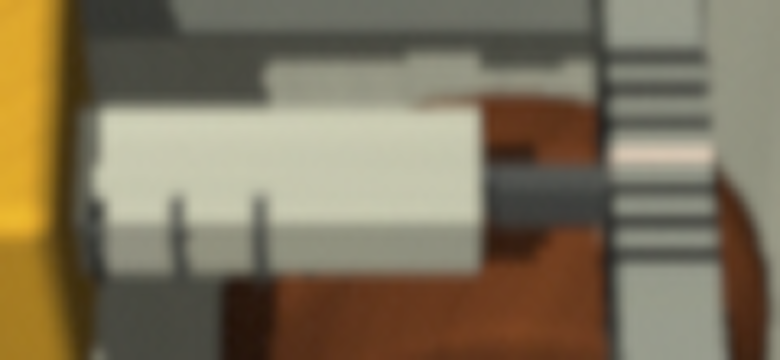

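Request:
move_arm([
  [[0, 0, 0], [0, 0, 0], 0.5],
  [[0, 0, 0], [0, 0, 0], 0.5],
  [[0, 0, 0], [0, 0, 0], 0.5],
  [[0, 0, 0], [0, 0, 0], 0.5],
  [[0, 0, 0], [0, 0, 0], 0.5],
  [[0, 0, 0], [0, 0, 0], 0.5],
  [[0, 0, 0], [0, 0, 0], 0.5],
  [[0, 0, 0], [0, 0, 0], 0.5],
  [[0, 0, 0], [0, 0, 0], 0.5],
  [[0, 0, 0], [0, 0, 0], 0.5],
])

```text
time_s: 62.8
ee_pos: [0.7, 0.1104, 0.2151]
tool_rot: [-0.25, -0.234, 0.687, -0.641]
force: [-0.1, -0.0, 0.1]
opening: 0.0425
```

Run:
```python
from h import *
c,im=snap("wrist","w32");s=snap("side","s32")[1]
cv2.imwrite("pics/w32c.png",np.vstack([cv2.resize(x[95:140,225:345],None,fx=6.5,fy=6.5,interpolation=cv2.INTER_CUBIC) for x in (cv2.imread("pics/w31.png"),im)]))
cv2.imwrite("pics/s32a.png",cv2.resize(s[130:260,180:360],None,fx=4,fy=4,interpolation=cv2.INTER_CUBIC))
```

```text
(no output)
```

View pics/w32c.png

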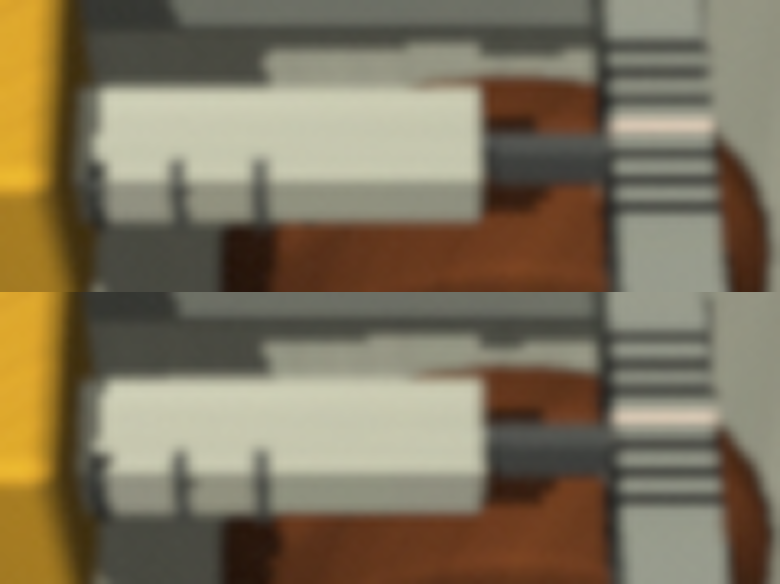

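View pics/s32a.png

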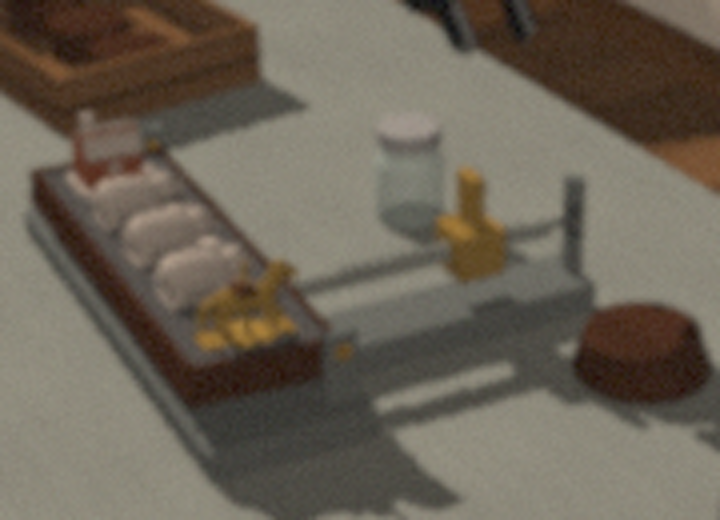

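Run:
```python
from h import *
print(get_state()["time_s"]);print(finish_job())
```

```text
62.9
the job is handed in; nothing more can be done
None
```

I packed the house, the horse and all three bears in cutouts of their shape, slid the poise about 88 mm along the beam, and handed the job in at 62.9 s. The hand-in gave no verdict, so what follows rests on my own checks.

- **Seating:** Each figure was pressed until it bottomed. The push at the floor was 28–36 N for the bears and horse and 17 N for the house, and the gripper height matched the cutout floor to within about 0.2 mm. The last views show all five figures low in their cutouts. I did not measure their sideways positions again after release.
- **Balance:** The last two close-ups, 1.3 s apart, show the beam still and level, with the pointer about 1 mm below the index. That puts the beam joint at about 0.053–0.055, inside the 0.034–0.066 band. An earlier, coarser side view suggested a slightly larger tilt of about 0.07, but I trusted the close-ups.
- **Surroundings:** The gripper was clear of everything at hand-in, and I never touched the globe base or the jar.

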